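# Pull the nested desk trays apart and line each up in its own size row

### The job

Pull the three nested empty trays apart and sort them by size: bring each one up end to end with the filled tray of its own size, in line with it and no more than a finger's width away, flat on the desk. They are thin acrylic, so slide them over the mat with a light push of the fingertips: do not pick them up, squeeze them hard or force them. Do not shove the filled trays, knock over the standing seal stones or disturb the other things on the desk.

Things in the scene. Friction and masses are not known exactly. Their poses are not given: they have to be found in the camera images.
- tray_large: Empty large tray, lilac-blue: open-topped thin acrylic tray, walls and floor 4 mm thick, 135 long x 86 wide x 42 mm high, 0.16 kg. Origin: centre of its underside. x along its length towards its one closed end; the -x end has no wall. z up. The medium tray is slid into it, its closed end sticking 15 to 40 mm out of the large tray's open end. Empty trays slide on the desk with about 1 N.
- tray_medium: Empty medium tray, pink: open-topped thin acrylic tray, walls and floor 4 mm thick, 118 x 72 x 38 mm, 0.12 kg. Origin: centre of its underside; x along its length to its one closed end, -x end open. Starts on the large tray's floor, its x opposite to the large's x, 3 mm play each side: it slides out only along its own +x, bringing the small one with it.
- tray_small: Empty small tray, cream yellow: open-topped thin acrylic tray, walls and floor 4 mm thick, 90 x 58 x 34 mm, 0.08 kg, walls at both ends. Origin: centre of its underside; x along its length. Starts on the medium's floor (all rims level at 42 mm), x the same way as the medium's, 2 to 14 mm short of its closed end, 3 mm play each side. It slides out of the medium's open end.
- row_large: Filled tray heading the large row: colour and size of the empty large tray (135 long x 86 wide x 42 mm high), holding three stone blanks, 0.9 kg, loose. Origin: underside, middle of its free end; x points out of that end along the row: an empty tray butted up to it has its centre at x = 67.5 mm, y = 0 here. Rows lie about 110 mm apart, in any order.
- row_medium: Filled tray heading the medium row: colour and size of the empty medium tray (118 long x 72 wide x 38 mm high), holding four marker pens, 0.9 kg, loose. Origin: underside, middle of its free end; x points out of that end along the row: an empty tray butted up to it has its centre at x = 59.0 mm, y = 0 here. Rows lie about 110 mm apart, in any order.
- row_small: Filled tray heading the small row: colour and size of the empty small tray (90 long x 58 wide x 34 mm high), holding two paste jars, 0.9 kg, loose. Origin: underside, middle of its free end; x points out of that end along the row: an empty tray butted up to it has its centre at x = 45.0 mm, y = 0 here. Rows lie about 110 mm apart, in any order.
- seal_near: Standing finished seal stone, 26 x 26 x 57 mm, 0.11 kg, easily knocked over; bystander. Origin: centre of its underside. On the robot's side of the nest.
- seal_far: Standing finished seal stone, 26 x 26 x 57 mm, 0.11 kg, easily knocked over; bystander. Origin: centre of its underside. On the far side of the nest.
- seal_right: Standing finished seal stone, 26 x 26 x 57 mm, 0.11 kg, easily knocked over; bystander. Origin: centre of its underside. Far right.
- paste_tin: Round red seal-paste tin, 94 mm across, 22 mm high; bystander. Origin: centre of its underside.
- sketchbook: Linen-bound sketchbook, 150 (x) x 110 (y) x 20 mm, lying; bystander. Origin: centre of its underside.
- pencil_case: Black hard pencil case, 200 (x) x 70 (y) x 50 mm; bystander. Origin: centre of its underside.
- graver: White seal graver lying on the desk, 150 mm long (x) and 10 mm thick; bystander. Origin: underside near its middle.
- stapler: Black stapler, 120 (x) x 32 (y) x 53 mm; bystander. Origin: centre of its underside.
Not all that is in view belongs to the job. Leave any orange look-alike of the tray_small alone.

How it is judged:
By the outcome, as a careful person would: the job done as asked, in the order asked, and still so for the second after the job is handed in, with the robot touching nothing.
It also fails if it takes over 72 s, if anything falls off the work surface, if the arm or the gripper's body presses on something with over 40 N, if the wrist force passes 120 N, or if a joint passes its speed limit or range.

### The arm

A 6-joint arm with a two-finger parallel gripper is mounted at the origin on the work surface. World frame = base frame: x ahead of the robot, y to its left, z up, the work surface at z = 0. Lengths are in m, angles in rad, forces in N, time in s.
With the tool pointing down it reaches from about 0.15 to 0.775 m from the base axis. Payload 6.1 kg.
Tool frame: the origin (TCP) lies midway between the tips of the shut fingers; the grasp point (between the pads) lies 19 mm behind it; z points along the fingers, y is the line along which they close (so a half turn about z gives the same grasp; the last joint's range is limited). The gripper opens to 85 mm and grips with 20 to 120 N. Pads are 22 mm wide; open, the fingers measure 114 mm over their backs; the gripper's body (76 mm by 85 mm) begins 54 mm behind the grasp point. The pads swing forward as they close: fully open they stand 13 mm farther back than shut.
Start: joints at [1.235, 0.126, -0.04, 1.405, 0, 1.571], TCP at [0.173, 0.496, 0.231] pointing down, gripper open.
Joint ranges: [-2.72, 2.72], [-0.95, 1.95], [-1.27, 1.35], [-1.78, 2.02], [-1.46, 1.47], [-3.14, 3.14]. Speed limits (rad/s): [2.39, 2.39, 3.01, 3.14, 3.14, 3.14].

### API

Orientations are given as a rotation vector (axis times angle).
In Python, from workcell import env, cams gives the robot as it stands. The module is installed in compiled form; this text tells all that it offers.
- The arm moves only by the tool step_arm, never from a script. Its argument "series" is a list of rows, each a list of 3 entries, a list of its own where there are three numbers: the closure in counts, from 0 (fully open) to 255 (shut), then the shift along the world's x, y, z in cm, then the turn, a rotation vector about the world's x, y, z in degrees. In form: [[fingers, [tx, ty, tz], [rx, ry, rz]], ...]. A call has 1 to 5 rows; each row is the pose to reach, as a shift and turn from the pose commanded when the call began; what a row does not reach only later rows make up. A row lasts 1/12 s, in which the tool goes at most 41.7 mm and 7.16 degrees, less where a joint would pass 70% of its speed; a pose out of reach is approached as far as the arm can. A call with a gripper value outside its range is refused whole. The fingers move at their own pace and stop on an object; "squeeze" is the grip in N (left out, the last holds). Time passes only in rows, so rows that repeat a pose let the fingers close. It gives the time, the measured TCP pose, the force, the opening and the grip force at its end, in the units of the state.
- env.observe(): the state, without advancing time (a new reading comes with each control period).
- cams.grab_frame(name): name is "scene" or "top" or "wrist"; returns (picture, depth): 400x640x3 uint8, red, green, blue; 400x640 float32, m along the optical axis (not along the pixel's ray), 0 where there is no reading.
- cams.camera_params(name): a dict with "fx", "fy", "cx", "cy" (pixels), "T" (4x4, takes a point from camera to world coordinates). Camera axes: x right, y down, z forward; pixel columns grow to the right and rows downward; lengths in m; the calibration is good to about 2 mm. A picture is of the moment at which its call begins: read the wrist's pose just before it. camera_params takes no time and is no camera call; for the wrist camera it gives the pose at the moment of the call.
- env.hand_in(): hands the job in; it is judged then, once.
Trained networks look in the newest picture that a camera, given by its name, has taken for a name from the list of things; names that differ only in an ending like _2 or _b are one class to them, and where a whole thing is asked for, a point or a joint stands for the part that bears it (a point fixed in the world has none). Each returns a list of dicts, best first, with "conf" (0 to 1); they miss things now and then, are a little off and sometimes report something else, mostly with a low value. They report only what shows in the picture. A call takes as long as a camera call. They do not tell look-alikes from the thing itself.
- cams.outline_of(thing, camera): "region" (400x640 bool, what is visible of it) and "extent" ([centre column, centre row, width, height] in pixels, round what is visible of it).
The state is a dict: "t": time; "q": joint angles; "joint_velocities": joint speeds; "joint_torque": joint torques, N m; "tcp_pos": TCP position; "eef_rot": TCP orientation; "force": force on the tool from outside, world axes, zero at the start; "torque": the same for the moment, N m; "opening": finger opening in m; "grip_force": force on a finger pad.
Only numpy, scipy, OpenCV 4.12 (cv2) and the standard library are available. Lean on these libraries where they do the work, as an engineer would, in place of code of your own. Each camera call takes 0.05 s, during which the arm holds its last target. There are 200 camera calls.

## Working session

There is one attempt and no reset: what is moved stays moved. The work goes in short steps, Python scripts to look and compute and a tool call to move; the robot and the scene stay as the last step left them, time stands still between calls to the robot, and variables do not carry over. Pictures are saved under pics/ and viewed, at most 10 in all, crops included, and the job is handed in when it is done.

Besides the shell and the picture viewer there is one more tool, called after "Call:" by a JSON object that holds its "fn" and its "kwargs". step_arm: Moves the arm, as the interface text tells. Its arguments: {"type":"object","properties":{"series":{"type":"array","items":{"type":"array"}},"squeeze":{"type":"number"}},"required":["series"]}

```bash
mkdir -p pics
cat > h.py <<'E'
from workcell import env, cams
import numpy as np, cv2
def world(cam, depth, mask=None):
    p=cams.camera_params(cam); T=np.array(p["T"])
    v,u=np.nonzero((depth>0) if mask is None else (mask&(depth>0)))
    d=depth[v,u]
    P=np.c_[(u-p["cx"])/p["fx"]*d,(v-p["cy"])/p["fy"]*d,d]
    return P@T[:3,:3].T+T[:3,3],u,v
E
python3 - <<'E'
from h import *
print(env.observe())
for c in ["top","scene"]:
    im,d=cams.grab_frame(c); cv2.imwrite(f"pics/{c}0.png",im[:,:,::-1]); np.save(f"{c}0.npy",d); p=cams.camera_params(c); print(c,p)
im,d=cams.grab_frame("top")
for n in ["tray_large","tray_medium","tray_small","row_large","row_medium","row_small","seal_near","paste_tin","sketchbook","pencil_case","graver","stapler"]:
    for r in cams.outline_of(n,"top")[:4]:
        P,u,v=world("top",d,r["region"])
        if len(P)==0: continue
        print(n,round(r["conf"],2),np.round(r["extent"]),len(P),np.round(np.median(P,0),3),"zmax",np.round(np.percentile(P[:,2],95),3),
          cv2.minAreaRect((P[P[:,2]>0.0,:2]*1000).astype(np.float32)))
E
```

```text
{'t': 0.0, 'q': array([ 1.23500532e+00,  1.26359426e-01, -4.06531751e-02,  1.40538576e+00,
        3.03404508e-06,  1.57079445e+00]), 'joint_velocities': array([ 2.54639228e-04,  7.29335421e-05,  4.17634134e-04, -1.67696907e-03,
       -1.73556596e-05,  9.32140120e-04]), 'joint_torque': array([ 2.23043404e-03, -4.35916221e+01,  3.52923882e+01,  1.71685824e-02,
        4.20233700e-04,  1.24122886e-05]), 'tcp_pos': array([0.17285555, 0.49527917, 0.23051858]), 'eef_rot': array([-5.24936388e-01, -3.09715018e+00,  2.48007336e-03]), 'force': array([-1.03687221, -0.42779008, -0.86543744]), 'torque': array([ 0.0167321 , -0.02473559, -0.00187185]), 'grip_force': 0.0, 'opening': 0.08519169205154573}
top {'fx': 514.6521148357613, 'fy': 514.6521148357613, 'cx': 318.52415144457706, 'cy': 191.99466150089694, 'T': array([[ 0.01606271, -0.99492261,  0.09935286,  0.42584869],
       [-0.99986631, -0.01567934,  0.00463844, -0.06460045],
       [-0.00305711, -0.09941409, -0.99504145,  1.19339356],
       [ 0.        ,  0.        ,  0.        ,  1.        ]])}
scene {'fx': 520.3676291175456, 'fy': 520.3
[... 2716 characters left out ...]

pencil_case 0.89 [268.  85.  90.  32.] 2669 [0.782 0.058 0.047] zmax 0.052 ((788.126953125, 61.819698333740234), (71.4863510131836, 203.4246368408203), 6.721375465393066)
graver 0.73 [482. 276.  26.  56.] 983 [ 0.363 -0.419  0.051] zmax 0.057 ((362.54193115234375, -422.3017883300781), (119.86615753173828, 29.372467041015625), 6.4840617179870605)
graver 0.57 [372. 279.  64.  20.] 313 [ 0.352 -0.2    0.01 ] zmax 0.014 ((352.0958557128906, -183.18038940429688), (147.69078063964844, 16.290300369262695), 82.64305877685547)
stapler 0.59 [481. 274.  27.  56.] 964 [ 0.367 -0.419  0.051] zmax 0.057 ((365.03118896484375, -429.2926025390625), (118.70376586914062, 45.24360275268555), 4.155282974243164)
```

View pics/top0.png

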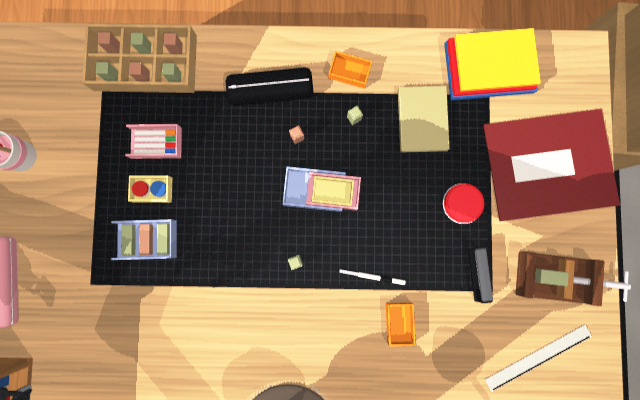

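View pics/scene0.png

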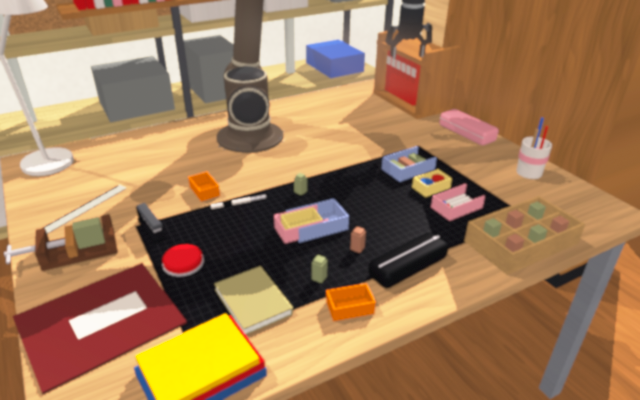

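The candidates for tray_small are the orange trays at (350,70) and (400,324), the filled yellow row tray at (150,189), and the cream tray in the nest at (333,190). By the description the last is the one I want. The large (lilac) tray is at about (313,189) with its closed end to the left, and the medium (pink) sticks out to the right at about (345,190). The seals are at (296,263), (296,134) and (354,115). Next is one close crop with colour and rim measurements.

```bash
cat >> h.py <<'E'
HUE={"large":(105,130,25),"medium":(150,180,40),"small":(18,34,40)}
def trays(show=True, ymin=-0.36, ymax=0.45, im=None,d=None):
    """colour+rim fit of every tray-coloured blob on the mat, top camera"""
    if im is None: im,d=cams.grab_frame("top")
    hsv=cv2.cvtColor(im,cv2.COLOR_RGB2HSV); out=[]
    p=cams.camera_params("top"); T=np.array(p["T"])
    for n,(a,b,s) in HUE.items():
        h,S,V=cv2.split(hsv)
        m=(h>=a)&(h<=b)&(S>s)&(V>90)&(d>0)
        P,u,v=world("top",d,m)
        k=(P[:,2]>0.026)&(P[:,2]<0.048)&(P[:,0]>.36)&(P[:,0]<.72)&(P[:,1]>ymin)&(P[:,1]<ymax)
        M=np.zeros(d.shape,np.uint8); M[v[k],u[k]]=1
        W={(a_,b_):c for a_,b_,c in zip(v[k],u[k],P[k])}
        nl,lab,st,_=cv2.connectedComponentsWithStats(cv2.dilate(M,np.ones((5,5),np.uint8)))
        for i in range(1,nl):
            vv,uu=np.nonzero((lab==i)&(M>0))
            if len(vv)<40: continue
            Q=np.array([W[x] for x in zip(vv,uu)])
            r=cv2.minAreaRect((Q[:,:2]*1000).astype(np.float32))
            ang=r[2]; w,l=r[1]
            if w>l: w,l,ang=l,w,ang-90   # ang: long axis relative to y
            out.append((n,r[0],w,l,ang,Q))
            if show: print(n,"c",np.round(r[0],1),"w %.1f l %.1f ang %.1f"%(w,l,ang),"x",np.round(np.percentile(Q[:,0],[1,99])*1e3),"y",np.round(np.percentile(Q[:,1],[1,99])*1e3),"z %.3f n %d"%(np.median(Q[:,2]),len(Q)))
    return im,d,out
E
python3 - <<'E'
from h import *
im,d,o=trays()
c=cv2.resize(im[100:300,90:390,::-1],None,fx=2.6,fy=2.6,interpolation=cv2.INTER_CUBIC); cv2.imwrite("pics/crop1.png",c)
P,u,v=world("top",d)
for nm,(c0,r0) in dict(near=(296,263),far=(296,134),right=(354,115)).items():
    k=(abs(u-c0)<15)&(abs(v-r0)<15)&(P[:,2]>.045); print(nm,P[k].min(0),P[k].max(0))
E
```

```text
large c [550.7 -47.8] w 86.5 l 134.2 ang -5.2 x [503. 598.] y [-116.   21.] z 0.041 n 316
large c [545.  306.3] w 33.4 l 34.4 ang -22.6 x [529. 561.] y [290. 324.] z 0.031 n 191
large c [429.9 334.5] w 85.7 l 135.5 ang 2.8 x [386. 475.] y [266. 400.] z 0.041 n 367
medium c [656.8 324.2] w 73.1 l 119.1 ang 1.8 x [619. 693.] y [265. 382.] z 0.037 n 348
medium c [545.2 -92.1] w 75.8 l 116.2 ang -4.8 x [507. 586.] y [-152.  -34.] z 0.042 n 265
small c [545.9 328.3] w 58.0 l 91.9 ang 0.8 x [517. 575.] y [282. 373.] z 0.034 n 301
small c [544.7 -90.5] w 59.1 l 89.9 ang -4.1 x [515. 577.] y [-137.  -45.] z 0.042 n 266
small c [427.7 371.1] w 24.2 l 66.0 ang -86.8 x [395. 460.] y [359. 384.] z 0.029 n 285
small c [431.2 291.9] w 24.7 l 65.9 ang -87.1 x [399. 464.] y [280. 303.] z 0.029 n 288
near [ 0.37095415 -0.0233899   0.04724773] [0.39972616 0.00574208 0.06361283]
far [ 0.65940858 -0.02205749  0.04507798] [0.69124839 0.00998939 0.06246858]
right [ 0.70674803 -0.15496808  0.04501672] [ 0.74068056 -0.12328984  0.06227927]
```

View pics/crop1.png

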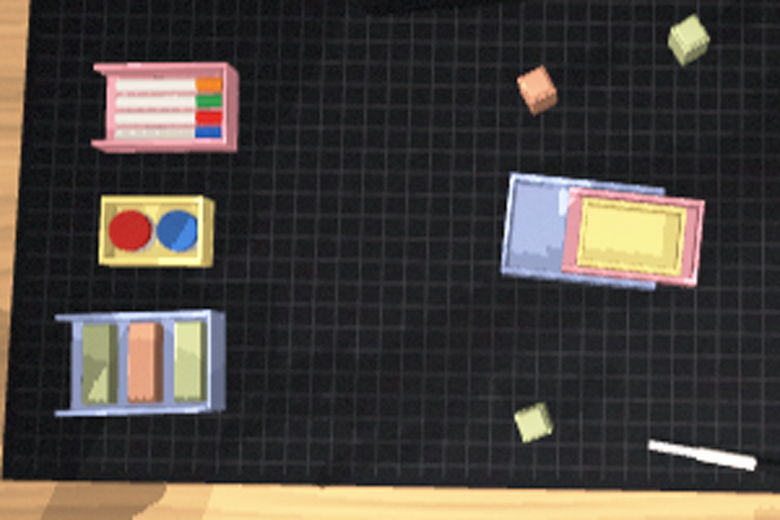

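The crop shows the nest: lilac large with its closed end to the left at (510,225), the pink medium's closed end to the right at (700,240), and the cream small tray inside at (630,238). The free ends of the rows face right at about (238,108), (213,232) and (224,360). The cream tray in the nest is confirmed as tray_small.

Plan:
1. Push the small and medium trays out along -y from inside the small.
2. Take the large tray to its row.
3. Take the small tray to its row.
4. Take the medium tray to its row.

Call:
{"fn": "step_arm", "kwargs": {"series": [[255,[3.5,-3,0],[0,0,-4]],[255,[5,-7,0],[0,0,-8]],[255,[7,-11,0],[0,0,-12]],[255,[9,-15,0],[0,0,-16]],[255,[9.3,-16,0],[0,0,-19]]]}}

```text
t: 1.22
tcp_pos: [0.2669, 0.3325, 0.2315]
eef_rot: [1.036, 2.965, -0.001]
force: [1.0, 0.5, 0.1]
opening: 0.0254
grip_force: 0.0
```

Call:
{"fn": "step_arm", "kwargs": {"series": [[255,[2,-3,0],[0,0,-4]],[255,[4,-6,0],[0,0,-8]],[255,[6,-9,0],[0,0,-12]],[255,[8,-12,0],[0,0,-16]],[255,[9.5,-15,0],[0,0,-19]]]}}

```text
t: 1.63
tcp_pos: [0.362, 0.1841, 0.2315]
eef_rot: [1.509, 2.755, 0.001]
force: [0.6, 0.4, 0.2]
opening: 0.0
grip_force: 0.0
```

Call:
{"fn": "step_arm", "kwargs": {"series": [[255,[2,-3,0],[0,0,-4]],[255,[4,-6,0],[0,0,-8]],[255,[6,-9,0],[0,0,-12]],[255,[8,-12,0],[0,0,-16]],[255,[9.5,-15,0],[0,0,-19]]]}}

```text
t: 2.05
tcp_pos: [0.4572, 0.0338, 0.2314]
eef_rot: [1.944, 2.467, 0.001]
force: [-0.1, 1.4, 0.4]
opening: -0.0
grip_force: 0.0
```

Call:
{"fn": "step_arm", "kwargs": {"series": [[255,[2,-3,-3],[0,0,-4]],[255,[4,-6,-6],[0,0,-8]],[255,[6,-9,-9],[0,0,-12]],[255,[8,-12,-12],[0,0,-16]],[255,[8.8,-13.9,-13],[0,0,-19]]]}}

```text
t: 2.47
tcp_pos: [0.5437, -0.1031, 0.1004]
eef_rot: [-2.323, -2.114, 0.0]
force: [0.6, 0.4, 1.0]
opening: 0.0002
grip_force: 0.0
```

Call:
{"fn": "step_arm", "kwargs": {"series": [[255,[0,0,-4],[0,0,0]],[255,[0,0,-6.5],[0,0,0]],[255,[0,0,-8],[0,0,0]],[255,[-0.1,-1,-8],[0,0,0]],[255,[-0.2,-2,-8],[0,0,0]]]}}

```text
t: 2.88
tcp_pos: [0.5407, -0.1224, 0.0217]
eef_rot: [-2.318, -2.118, 0.002]
force: [-0.2, -1.9, 1.0]
opening: 0.0002
grip_force: 0.0
```

Call:
{"fn": "step_arm", "kwargs": {"series": [[255,[-0.1,-1.2,0],[0,0,0]],[255,[-0.2,-2.4,0],[0,0,0]],[255,[-0.3,-3.6,0],[0,0,0]],[255,[-0.4,-4.7,0],[0,0,0]],[255,[-0.5,-5.8,0],[0,0,0]]]}}

```text
t: 3.3
tcp_pos: [0.5368, -0.1814, 0.0234]
eef_rot: [2.32, 2.116, 0.002]
force: [-0.3, 2.4, 2.5]
opening: -0.0002
grip_force: 1.2
```

```bash
python3 -c "
from h import *
trays(ymax=0.2)"
```

```text
large c [551.1 -47.8] w 87.0 l 134.3 ang -5.1 x [503. 598.] y [-116.   20.] z 0.042 n 298
medium c [ 578.1 -119.1] w 4.6 l 69.1 ang -4.7 x [573. 582.] y [-153.  -85.] z 0.040 n 72
small c [ 543.5 -127.7] w 44.7 l 57.6 ang 84.5 x [515. 573.] y [-152. -104.] z 0.042 n 131
```

Call:
{"fn": "step_arm", "kwargs": {"series": [[255,[-0.1,-1.2,0.3],[0,0,0]],[255,[-0.2,-2.4,0.3],[0,0,0]],[255,[-0.3,-3.5,0.3],[0,0,0]],[255,[-0.4,-4.6,0.3],[0,0,0]],[255,[-0.5,-5.6,0.3],[0,0,0]]]}}

```text
t: 3.77
tcp_pos: [0.5313, -0.2372, 0.0253]
eef_rot: [-2.321, -2.117, -0.0]
force: [0.9, 1.8, 1.5]
opening: 0.0001
grip_force: 1.1
```

Call:
{"fn": "step_arm", "kwargs": {"series": [[255,[0,1,0],[0,0,0]],[200,[0,1.2,3],[0,0,0]],[165,[0.2,4,7],[0,0,0]],[165,[0.5,8,7],[0,0,0]],[165,[0.8,12,7],[0,0,0]]]}}

```text
t: 4.18
tcp_pos: [0.5409, -0.1176, 0.0982]
eef_rot: [2.32, 2.111, 0.004]
force: [0.2, 0.5, 0.1]
opening: 0.0307
grip_force: 0.0
```

Call:
{"fn": "step_arm", "kwargs": {"series": [[165,[0.3,3.5,0],[0,0,0]],[165,[0.6,7,0],[0,0,0]],[165,[0.9,9.5,0],[0,0,0]]]}}

```text
t: 4.43
tcp_pos: [0.5478, -0.0198, 0.0953]
eef_rot: [-2.319, -2.119, -0.0]
force: [-0.6, 0.8, -0.6]
opening: 0.0299
grip_force: 0.0
```

```bash
python3 -c "
from h import *
im,d,o=trays(ymax=0.2)
cv2.imwrite('pics/a1.png',cv2.resize(im[100:300,90:490,::-1],None,fx=2,fy=2))"
```

```text
large c [587.3 -99.3] w 4.6 l 38.4 ang -5.6 x [584. 590.] y [-118.  -81.] z 0.041 n 46
medium c [ 571.  -200.7] w 4.9 l 115.0 ang -5.1 x [566. 577.] y [-257. -144.] z 0.038 n 70
small c [ 536.5 -208.9] w 57.6 l 90.8 ang -4.8 x [506. 568.] y [-254. -162.] z 0.038 n 263
```

View pics/a1.png

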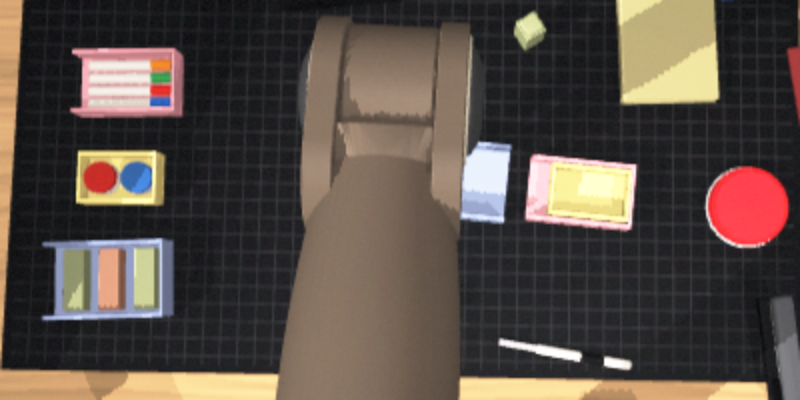

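The medium tray with the small one inside is clear of the large tray: lilac ends at (510,180), pink starts at (527,190). Next is the large tray.

Call:
{"fn": "step_arm", "kwargs": {"series": [[165,[0.5,0,-4],[0,0,0]],[165,[0.5,0,-6.5],[0,0,0]],[165,[0.5,0,-7.9],[0,0,0]],[165,[0.6,1,-7.9],[0,0,0]],[165,[0.7,2,-7.9],[0,0,0]]]}}

```text
t: 4.9
tcp_pos: [0.5544, -0.0021, 0.0156]
eef_rot: [-2.321, -2.115, 0.003]
force: [0.5, -0.4, 1.0]
opening: 0.03
grip_force: 0.0
```

Call:
{"fn": "step_arm", "kwargs": {"series": [[165,[0,1,0],[0,0,0]],[165,[0,2,0],[0,0,1]],[165,[0,3.2,0],[0,0,2]],[165,[0,4.4,0],[0,0,3]],[165,[0,5.6,0],[0,0,4]]]}}

```text
t: 5.32
tcp_pos: [0.5557, 0.0549, 0.0171]
eef_rot: [2.242, 2.199, 0.002]
force: [-0.6, -2.0, 1.6]
opening: 0.0302
grip_force: 0.6
```

Call:
{"fn": "step_arm", "kwargs": {"series": [[165,[0,1.2,0],[0,0,1]],[165,[0,2.4,0],[0,0,2]],[165,[0,3.6,0],[0,0,3]],[165,[0,4.8,0],[0,0,4]],[165,[0,6,0],[0,0,4]]]}}

```text
t: 5.73
tcp_pos: [0.5551, 0.1148, 0.0162]
eef_rot: [-2.166, -2.276, 0.0]
force: [0.9, -1.2, 0.8]
opening: 0.0304
grip_force: 0.6
```

Call:
{"fn": "step_arm", "kwargs": {"series": [[165,[0,1.2,0],[0,0,0]],[165,[0,2.4,0],[0,0,0]],[165,[0,3.6,0],[0,0,0]],[165,[0,4.8,0],[0,0,0]],[165,[0,6,0],[0,0,0]]]}}

```text
t: 6.15
tcp_pos: [0.5551, 0.1748, 0.0161]
eef_rot: [-2.167, -2.274, 0.0]
force: [0.7, -1.0, 0.6]
opening: 0.0304
grip_force: 0.6
```

```bash
python3 -c "
from h import *
im,d,o=trays(ymax=0.45)"
```

```text
large c [598.8 113.2] w 4.7 l 110.9 ang 2.7 x [594. 603.] y [ 59. 167.] z 0.041 n 131
large c [517.1 109.2] w 4.5 l 110.5 ang 2.9 x [513. 521.] y [ 54. 163.] z 0.042 n 101
medium c [ 570.1 -203.3] w 22.7 l 119.5 ang -14.5 x [546. 577.] y [-259. -143.] z 0.038 n 76
small c [ 536.7 -208.7] w 58.0 l 91.0 ang -4.6 x [506. 568.] y [-254. -162.] z 0.038 n 271
small c [427.5 378.8] w 8.7 l 65.2 ang -86.6 x [395. 460.] y [374. 384.] z 0.029 n 84
```

Call:
{"fn": "step_arm", "kwargs": {"series": [[165,[0,1.2,0],[0,0,0]],[165,[0,2.4,0],[0,0,0]],[165,[0,3.6,0],[0,0,0]],[165,[0,4.8,0],[0,0,0]],[165,[0,6,0],[0,0,0]]]}}

```text
t: 6.62
tcp_pos: [0.5551, 0.2348, 0.0161]
eef_rot: [-2.167, -2.274, 0.0]
force: [-0.5, -1.1, -1.0]
opening: 0.0298
grip_force: 0.3
```

Call:
{"fn": "step_arm", "kwargs": {"series": [[165,[0,-0.8,0],[0,0,0]],[100,[0,-0.8,3],[0,0,0]],[0,[0,-1.5,7],[0,0,0]]]}}

```text
t: 6.87
tcp_pos: [0.5525, 0.2185, 0.083]
eef_rot: [-2.163, -2.273, 0.011]
force: [0.7, 0.4, 0.3]
opening: 0.0531
grip_force: 0.0
```

```bash
python3 -c "
from h import *
s=env.observe();print(s['q'],s['tcp_pos'])
im,d,o=trays(ymax=0.45)"
```

```text
[ 3.76439716e-01  2.99179606e-01 -1.50880234e-01  1.12869486e+00
  4.50105427e-04  1.89773430e+00] [0.55245017 0.21852122 0.08302211]
large c [598.6 173.7] w 5.3 l 104.6 ang 1.6 x [595. 601.] y [122. 225.] z 0.041 n 122
large c [517.1 174. ] w 4.6 l 115.0 ang 2.5 x [513. 520.] y [117. 230.] z 0.042 n 98
large c [457.3 269.3] w 10.1 l 39.4 ang -71.6 x [438. 475.] y [268. 279.] z 0.040 n 58
medium c [681.2 278.6] w 32.0 l 62.3 ang -43.8 x [650. 693.] y [265. 310.] z 0.037 n 97
medium c [ 569.8 -203.6] w 21.7 l 119.8 ang -14.3 x [546. 577.] y [-259. -144.] z 0.038 n 74
small c [ 536.7 -208.8] w 57.8 l 90.2 ang -5.1 x [506. 568.] y [-254. -162.] z 0.038 n 270
```

Call:
{"fn": "step_arm", "kwargs": {"series": [[30,[0,-1,1.5],[0,0,7]],[30,[0,-2,1.5],[0,0,14]],[30,[0,-3,1.5],[0,0,21]],[30,[-0.2,-3.4,1.5],[0,0,28]],[30,[-0.2,-3.4,1.5],[0,0,35]]]}}

```text
t: 7.33
tcp_pos: [0.5532, 0.1837, 0.1016]
eef_rot: [1.376, 2.824, 0.0]
force: [-0.0, 0.9, -0.4]
opening: 0.0751
grip_force: 0.0
```

Call:
{"fn": "step_arm", "kwargs": {"series": [[30,[0,0,0],[0,0,7]],[30,[0,0,0],[0,0,14]],[30,[0,0,0],[0,0,21]],[30,[0,0,0],[0,0,28]],[30,[0,0,0],[0,0,35]]]}}

```text
t: 7.75
tcp_pos: [0.5534, 0.1846, 0.1014]
eef_rot: [0.462, 3.107, 0.0]
force: [-0.4, -1.2, 0.5]
opening: 0.0753
grip_force: 0.0
```

Call:
{"fn": "step_arm", "kwargs": {"series": [[30,[0,0,0],[0,0,7]],[30,[0,0,0],[0,0,14]],[30,[0,0,-2],[0,0,20]],[30,[0,0,-4],[0,0,20]],[30,[0,0,-4],[0,0,20]]]}}

```text
t: 8.17
tcp_pos: [0.5512, 0.1839, 0.0578]
eef_rot: [0.075, -3.136, 0.002]
force: [-1.0, -0.2, -1.3]
opening: 0.0753
grip_force: 0.0
```

```bash
python3 -c "
from h import *
s=env.observe();print(s['q'],s['tcp_pos'],s['opening'])
im,d,o=trays(ymax=0.45,ymin=0)
im,d=cams.grab_frame('scene');cv2.imwrite('pics/b1.png',im[60:260,240:560,::-1].repeat(2,0).repeat(2,1))"
```

```text
[ 3.22016447e-01  2.87794669e-01 -2.23947352e-01  1.06403451e+00
  6.74813635e-05  2.74096459e-01] [0.55123573 0.18392913 0.05780732] 0.07533594768226157
large c [599.2 154.6] w 4.8 l 67.7 ang 1.0 x [597. 602.] y [121. 187.] z 0.041 n 87
large c [516.9 178.9] w 4.4 l 124.1 ang 2.8 x [512. 520.] y [117. 240.] z 0.042 n 111
```

View pics/b1.png

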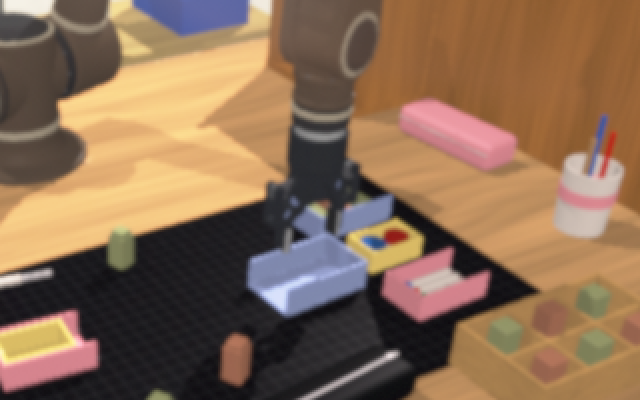

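Call:
{"fn": "step_arm", "kwargs": {"series": [[30,[0,0,-2.5],[0,0,0]],[30,[0,0,-4.7],[0,0,0]],[30,[-1,0,-4.7],[0,0,0]],[30,[-1.9,0,-4.7],[0,0,0]],[30,[-2.8,0,-4.7],[0,0,0]]]}}

```text
t: 8.68
tcp_pos: [0.525, 0.1848, 0.0158]
eef_rot: [-0.075, 3.139, 0.001]
force: [0.4, -0.1, 0.2]
opening: 0.0754
grip_force: 0.0
```

Call:
{"fn": "step_arm", "kwargs": {"series": [[30,[-1.2,0,0],[0,0,0]],[30,[-2.4,0,0],[0,0,0]],[30,[-3.6,0,0],[0,0,0]],[30,[-4.8,0,0],[0,0,0]],[30,[-6,0,0],[0,0,0]]]}}

```text
t: 9.1
tcp_pos: [0.4653, 0.185, 0.0161]
eef_rot: [-0.076, 3.137, 0.002]
force: [0.8, -0.8, 0.9]
opening: 0.0754
grip_force: 0.6
```

Call:
{"fn": "step_arm", "kwargs": {"series": [[30,[-1.1,0,0],[0,0,0]],[30,[-2.2,0,0],[0,0,0]],[30,[-3.2,0,0],[0,0,0]],[30,[-4,0,0],[0,0,0]],[30,[-4.6,0,0],[0,0,0]]]}}

```text
t: 9.52
tcp_pos: [0.4182, 0.1845, 0.0143]
eef_rot: [0.076, -3.141, 0.0]
force: [0.8, -0.4, 0.6]
opening: 0.0755
grip_force: 0.6
```

```bash
python3 -c "
from h import *
im,d,o=trays(ymax=0.45,ymin=0)"
```

```text
large c [545.1 306.5] w 33.4 l 34.2 ang -26.4 x [529. 561.] y [290. 324.] z 0.031 n 187
large c [487.3 174.6] w 4.2 l 109.4 ang 2.8 x [483. 491.] y [120. 227.] z 0.043 n 98
medium c [656.7 324.5] w 72.6 l 118.6 ang 1.5 x [619. 693.] y [265. 382.] z 0.037 n 343
small c [545.8 328.1] w 58.0 l 91.4 ang 1.0 x [517. 575.] y [283. 373.] z 0.034 n 312
```

Call:
{"fn": "step_arm", "kwargs": {"series": [[30,[-0.45,0,0],[0,0,0]],[30,[-0.85,0,0],[0,0,0]],[30,[-0.85,0,0],[0,0,0]],[30,[1,0,0],[0,0,0]],[30,[1.8,0,0],[0,0,0]]]}}

```text
t: 9.98
tcp_pos: [0.4385, 0.1848, 0.0143]
eef_rot: [-0.076, 3.14, 0.0]
force: [0.9, -0.5, 0.6]
opening: 0.0754
grip_force: 0.0
```

```bash
python3 -c "
from h import *
im,d,o=trays(ymax=0.45,ymin=0)
print(env.observe()['tcp_pos'])"
```

```text
large c [551.3 308.5] w 20.4 l 35.4 ang 14.2 x [538. 561.] y [290. 325.] z 0.031 n 113
large c [479.7 158.2] w 3.8 l 75.2 ang 2.8 x [476. 482.] y [121. 194.] z 0.043 n 68
large c [397.7 161.8] w 4.0 l 89.6 ang 2.7 x [394. 402.] y [117. 205.] z 0.042 n 71
medium c [656.4 324.5] w 73.0 l 120.5 ang 1.5 x [619. 692.] y [265. 382.] z 0.037 n 341
small c [545.8 328. ] w 57.6 l 92.1 ang 1.3 x [517. 575.] y [283. 373.] z 0.034 n 226
[0.43977669 0.1849336  0.01438801]
```

Call:
{"fn": "step_arm", "kwargs": {"series": [[30,[-0.4,0.5,0],[0,0,0]],[30,[-0.4,1.0,0],[0,0,0]],[30,[-0.4,1.4,0],[0,0,0]],[30,[-0.4,1.7,0],[0,0,0]],[30,[-0.4,2.0,0],[0,0,0]]]}}

```text
t: 10.45
tcp_pos: [0.4327, 0.205, 0.0141]
eef_rot: [0.077, -3.14, 0.0]
force: [0.1, -0.9, -0.1]
opening: 0.0751
grip_force: 0.3
```

Call:
{"fn": "step_arm", "kwargs": {"series": [[30,[0,-0.8,0],[0,0,0]],[30,[0,-0.8,3],[0,0,0]],[30,[2,-3,7],[0,0,-7]],[30,[3,-7,8],[0,0,-14]],[30,[4,-11,8],[0,0,-21]]]}}

```text
t: 10.87
tcp_pos: [0.4743, 0.1004, 0.0978]
eef_rot: [0.501, 3.095, 0.004]
force: [1.0, 0.3, 0.3]
opening: 0.0753
grip_force: 0.0
```

Call:
{"fn": "step_arm", "kwargs": {"series": [[255,[1,-4,0],[0,0,-7]],[255,[2,-8,0],[0,0,-14]],[255,[3,-12,0],[0,0,-21]],[255,[4,-16,0],[0,0,-28]],[255,[5,-19,0],[0,0,-35]]]}}

```text
t: 11.28
tcp_pos: [0.5214, -0.093, 0.0942]
eef_rot: [1.418, 2.802, -0.001]
force: [0.3, 0.7, -0.7]
opening: 0.0143
grip_force: 0.0
```

```bash
python3 -c "
from h import *
im,d,o=trays(ymax=0.45,ymin=-.36)
s=env.observe();print(s['tcp_pos'],s['eef_rot'],s['q'])
cv2.imwrite('pics/c1.png',cv2.resize(im[100:300,90:490,::-1],None,fx=2,fy=2))"
```

```text
large c [545.5 306.7] w 32.6 l 35.1 ang -0.5 x [529. 561.] y [290. 324.] z 0.031 n 189
large c [433.8 263.7] w 86.7 l 274.5 ang 2.8 x [386. 481.] y [129. 397.] z 0.042 n 755
medium c [656.4 324.1] w 72.8 l 118.4 ang 1.1 x [619. 693.] y [265. 381.] z 0.037 n 343
medium c [ 565. -242.] w 19.7 l 49.4 ang -29.2 x [546. 571.] y [-259. -217.] z 0.038 n 53
small c [545.7 328.1] w 58.1 l 92.5 ang 0.9 x [517. 575.] y [283. 373.] z 0.034 n 299
small c [ 535.  -224.6] w 57.4 l 59.3 ang -4.5 x [505. 564.] y [-254. -194.] z 0.038 n 144
small c [427.7 371.8] w 23.4 l 65.5 ang -87.8 x [395. 460.] y [360. 384.] z 0.029 n 271
small c [431.2 292.4] w 23.6 l 65.6 ang -87.8 x [399. 464.] y [280. 305.] z 0.029 n 292
[ 0.52345983 -0.09683177  0.09411289] [ 1.42975298  2.79348305 -0.00362378] [-0.18113281  0.17289851 -0.28753425  1.10769596 -0.00321319  0.76497631]
```

View pics/c1.png

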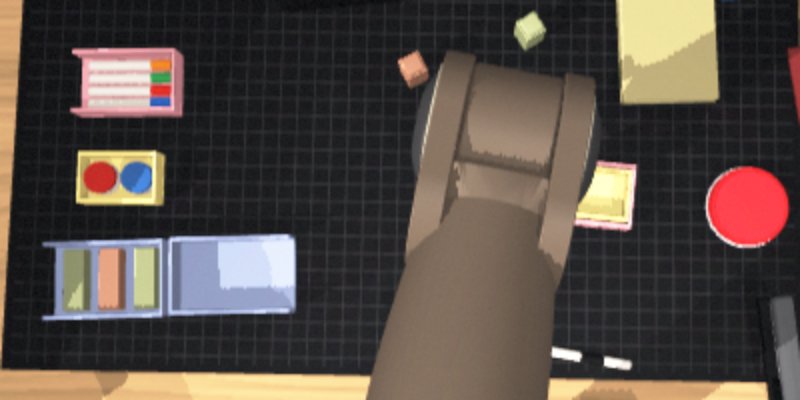

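Call:
{"fn": "step_arm", "kwargs": {"series": [[255,[0.3,-2.5,0],[0,0,-7]],[255,[0.6,-5,0],[0,0,-14]],[255,[1,-7.5,0],[0,0,-21]],[255,[1.4,-10,0],[0,0,-28]],[255,[1.4,-10.3,0],[0,0,-35]]]}}

```text
t: 11.75
tcp_pos: [0.5359, -0.1963, 0.0939]
eef_rot: [2.196, 2.244, -0.001]
force: [-0.3, 0.6, -0.2]
opening: 0.0001
grip_force: 0.0
```

Call:
{"fn": "step_arm", "kwargs": {"series": [[255,[0,0,-2],[0,0,-5.6]],[255,[0,0,-5],[0,0,-5.6]],[255,[0,0,-7.4],[0,0,-5.6]],[255,[0.1,1,-7.4],[0,0,-5.6]],[255,[0.2,2,-7.4],[0,0,-5.6]]]}}

```text
t: 12.17
tcp_pos: [0.5363, -0.172, 0.0191]
eef_rot: [-2.294, -2.143, 0.002]
force: [0.5, -0.6, 1.2]
opening: 0.0003
grip_force: 0.0
```

Call:
{"fn": "step_arm", "kwargs": {"series": [[255,[0.1,1.2,0],[0,0,0]],[255,[0.2,2.4,0],[0,0,0]],[255,[0.3,3.6,0],[0,0,0]],[255,[0.4,4.8,0],[0,0,0]],[255,[0.5,6,0],[0,0,0]]]}}

```text
t: 12.58
tcp_pos: [0.5434, -0.111, 0.0209]
eef_rot: [2.293, 2.146, 0.001]
force: [1.2, -0.2, 0.8]
opening: 0.0004
grip_force: 0.2
```

```bash
python3 -c "
from h import *
im,d,o=trays(ymax=0.1,ymin=-.36)"
```

```text
medium c [ 535.2 -232.2] w 52.1 l 71.2 ang 83.6 x [498. 570.] y [-259. -204.] z 0.038 n 70
```

Call:
{"fn": "step_arm", "kwargs": {"series": [[255,[0.1,1.2,0],[0,0,0]],[255,[0.2,2.4,0],[0,0,0]],[255,[0.3,3.6,0],[0,0,0]],[255,[0.4,4.8,0],[0,0,0]],[255,[0.5,6,0],[0,0,0]]]}}

```text
t: 13.05
tcp_pos: [0.5477, -0.0514, 0.0199]
eef_rot: [-2.295, -2.146, 0.0]
force: [0.5, -0.1, -0.2]
opening: 0.0002
grip_force: 0.4
```

Call:
{"fn": "step_arm", "kwargs": {"series": [[255,[0,1.5,0],[0,0,1.2]],[255,[0,3,0],[0,0,2.4]],[255,[0,4.5,0],[0,0,3.6]],[255,[0,6,0],[0,0,4.8]],[255,[0,7.5,0],[0,0,5.8]]]}}

```text
t: 13.47
tcp_pos: [0.5476, 0.0238, 0.0198]
eef_rot: [-2.182, -2.26, 0.0]
force: [-0.1, -0.0, 0.6]
opening: 0.0001
grip_force: 0.3
```

Call:
{"fn": "step_arm", "kwargs": {"series": [[255,[0,1.5,0],[0,0,0]],[255,[0,3,0],[0,0,0]],[255,[0,4.5,0],[0,0,0]],[255,[0,6,0],[0,0,0]],[255,[0,7.5,0],[0,0,0]]]}}

```text
t: 13.88
tcp_pos: [0.5475, 0.0988, 0.0199]
eef_rot: [-2.183, -2.259, 0.0]
force: [0.5, -0.6, 1.0]
opening: 0.0001
grip_force: 0.4
```

```bash
python3 -c "
from h import *
im,d,o=trays(ymax=0.24,ymin=-.36)
s=env.observe();print(s['tcp_pos'],s['eef_rot'])"
```

```text
medium c [ 537.9 -199.1] w 71.2 l 118.4 ang -5.7 x [499. 577.] y [-259. -144.] z 0.038 n 137
small c [552.4  57.3] w 57.9 l 63.3 ang 1.1 x [523. 581.] y [25. 87.] z 0.034 n 150
[0.5475834  0.10110058 0.01987368] [-2.17993389e+00 -2.26040286e+00 -1.99980829e-03]
```

Call:
{"fn": "step_arm", "kwargs": {"series": [[255,[0,1.5,0],[0,0,0]],[255,[0,3,0],[0,0,0]],[255,[0,4.5,0],[0,0,0]],[255,[0,6,0],[0,0,0]],[255,[0,7.5,0],[0,0,0]]]}}

```text
t: 14.35
tcp_pos: [0.5473, 0.1734, 0.0197]
eef_rot: [-2.183, -2.259, 0.001]
force: [0.1, -1.3, 0.5]
opening: -0.0004
grip_force: 0.3
```

Call:
{"fn": "step_arm", "kwargs": {"series": [[255,[0,1.5,0],[0,0,0]],[255,[0,3,0],[0,0,0]],[255,[0,4.5,0],[0,0,0]],[255,[0,6,0],[0,0,0]],[255,[0,7.5,0],[0,0,0]]]}}

```text
t: 14.77
tcp_pos: [0.5476, 0.2489, 0.0198]
eef_rot: [-2.183, -2.259, 0.0]
force: [0.7, 0.1, -0.6]
opening: -0.0002
grip_force: 0.2
```

Call:
{"fn": "step_arm", "kwargs": {"series": [[255,[0,0.3,0],[0,0,0]],[255,[0,0.3,0],[0,0,0]],[255,[0,-1.5,0],[0,0,0]],[255,[0,-3,0],[0,0,0]],[255,[0,-3,0],[0,0,0]]]}}

```text
t: 15.18
tcp_pos: [0.5473, 0.2145, 0.0198]
eef_rot: [2.186, 2.256, -0.003]
force: [0.2, -1.4, -0.5]
opening: 0.0003
grip_force: 0.0
```

```bash
python3 -c "
from h import *
im,d,o=trays(ymax=0.4,ymin=-.36)
s=env.observe();print(s['tcp_pos'],s['eef_rot'])"
```

```text
large c [478.2 194.5] w 4.1 l 132.7 ang 2.3 x [475. 481.] y [129. 257.] z 0.042 n 116
large c [397.1 177.2] w 4.0 l 103.1 ang 2.3 x [393. 399.] y [126. 228.] z 0.042 n 84
medium c [678.9 277. ] w 33.4 l 67.3 ang -45.3 x [648. 693.] y [265. 311.] z 0.036 n 106
medium c [ 537.4 -199. ] w 72.7 l 118.1 ang -5.2 x [498. 577.] y [-259. -141.] z 0.038 n 153
small c [553.2 194.4] w 31.4 l 58.2 ang -89.9 x [524. 581.] y [179. 209.] z 0.034 n 113
[0.54761149 0.21551051 0.01996187] [-2.18622411e+00 -2.25601624e+00  8.17800722e-04]
```

Call:
{"fn": "step_arm", "kwargs": {"series": [[255,[0,0.8,0],[0,0,0]],[255,[-0.4,0.8,0],[0,0,0]],[255,[-0.8,0.8,0],[0,0,0]],[255,[-1.1,0.8,0],[0,0,0]],[255,[-1.1,0.8,0],[0,0,0]]]}}

```text
t: 15.65
tcp_pos: [0.5358, 0.2257, 0.0199]
eef_rot: [-2.182, -2.26, 0.001]
force: [-0.2, 0.1, 0.3]
opening: -0.0
grip_force: 0.0
```

Call:
{"fn": "step_arm", "kwargs": {"series": [[255,[0.6,0,0],[0,0,0]],[255,[1,0,0],[0,0,0]],[255,[1,0,0],[0,0,0]]]}}

```text
t: 15.9
tcp_pos: [0.5479, 0.2256, 0.02]
eef_rot: [2.183, 2.259, 0.001]
force: [0.4, 1.1, 0.5]
opening: 0.0001
grip_force: 0.0
```

```bash
python3 -c "
from h import *
im,d,o=trays(ymax=0.4,ymin=0)
s=env.observe();print(s['tcp_pos'],s['eef_rot'])"
```

```text
large c [476.2 201.8] w 50.3 l 140.2 ang 22.7 x [433. 481.] y [129. 270.] z 0.041 n 191
large c [396.9 183.9] w 4.0 l 117.4 ang 2.3 x [393. 399.] y [126. 241.] z 0.042 n 96
medium c [656.9 297.7] w 64.8 l 71.9 ang -88.1 x [622. 693.] y [264. 327.] z 0.036 n 172
small c [547.8 200.2] w 42.7 l 57.6 ang -89.0 x [519. 577.] y [179. 220.] z 0.034 n 132
[0.54743522 0.2254453  0.01987102] [2.18337788e+00 2.25861194e+00 4.20320651e-04]
```

Call:
{"fn": "step_arm", "kwargs": {"series": [[255,[0,1.3,0],[0,0,0]],[255,[0,2.4,0],[0,0,0]],[255,[0,3.2,0],[0,0,0]],[255,[0,3.75,0],[0,0,0]],[255,[0,3.75,0],[0,0,0]]]}}

```text
t: 16.37
tcp_pos: [0.5466, 0.2646, 0.0199]
eef_rot: [-2.181, -2.261, -0.0]
force: [-0.1, -0.1, 0.7]
opening: 0.0001
grip_force: 0.0
```

Call:
{"fn": "step_arm", "kwargs": {"series": [[255,[0,-1,0],[0,0,0]],[255,[0,-1,3],[0,0,0]],[255,[0,-2,7],[0,0,0]],[255,[0,-6,7.5],[0,0,0]],[255,[0,-10,7.5],[0,0,0]]]}}

```text
t: 16.78
tcp_pos: [0.5485, 0.1627, 0.0984]
eef_rot: [2.178, 2.26, 0.008]
force: [0.7, -1.1, 0.1]
opening: -0.0002
grip_force: 0.0
```

Call:
{"fn": "step_arm", "kwargs": {"series": [[105,[0,-4,0],[0,0,0]],[105,[0,-8,0],[0,0,0]],[105,[0,-12,0],[0,0,0]],[105,[0,-16,0],[0,0,0]],[105,[0,-20,0],[0,0,0]]]}}

```text
t: 17.2
tcp_pos: [0.5457, -0.0398, 0.0951]
eef_rot: [2.183, 2.258, -0.0]
force: [0.9, -0.2, 0.5]
opening: 0.0502
grip_force: 0.0
```

Call:
{"fn": "step_arm", "kwargs": {"series": [[105,[-0.3,-4,0],[0,0,-1.5]],[105,[-0.6,-8,0],[0,0,-3]],[105,[-1,-12,0],[0,0,-4.5]],[105,[-1.4,-16,0],[0,0,-6]],[105,[-1.7,-20,0],[0,0,-6]]]}}

```text
t: 17.62
tcp_pos: [0.5281, -0.2397, 0.0951]
eef_rot: [2.3, 2.139, -0.0]
force: [0.5, -0.3, -0.9]
opening: 0.0504
grip_force: 0.0
```

```bash
python3 -c "
from h import *
im,d,o=trays(ymax=0.4)
s=env.observe();print(s['tcp_pos'],s['eef_rot'],s['opening'])
cv2.imwrite('pics/d1.png',cv2.resize(im[100:300,90:490,::-1],None,fx=2,fy=2))"
```

```text
large c [544.9 306.5] w 33.4 l 35.0 ang 29.2 x [529. 561.] y [290. 325.] z 0.031 n 186
large c [433.8 262.9] w 86.8 l 273.5 ang 2.8 x [387. 481.] y [130. 394.] z 0.042 n 744
medium c [656.7 324.3] w 73.4 l 118.9 ang 1.7 x [619. 693.] y [265. 382.] z 0.037 n 348
medium c [ 572.2 -187.5] w 4.9 l 88.4 ang -5.5 x [568. 577.] y [-230. -144.] z 0.038 n 79
small c [545.8 282.5] w 59.7 l 184.6 ang 0.9 x [517. 576.] y [191. 372.] z 0.034 n 579
small c [427.6 371.7] w 23.2 l 66.0 ang -86.2 x [395. 460.] y [360. 384.] z 0.029 n 271
small c [431.2 292.4] w 23.9 l 65.8 ang -87.3 x [399. 464.] y [280. 304.] z 0.029 n 289
[ 0.52785005 -0.24623115  0.0950241 ] [ 2.30258918  2.13196591 -0.00523488] 0.05016857584011135
```

View pics/d1.png

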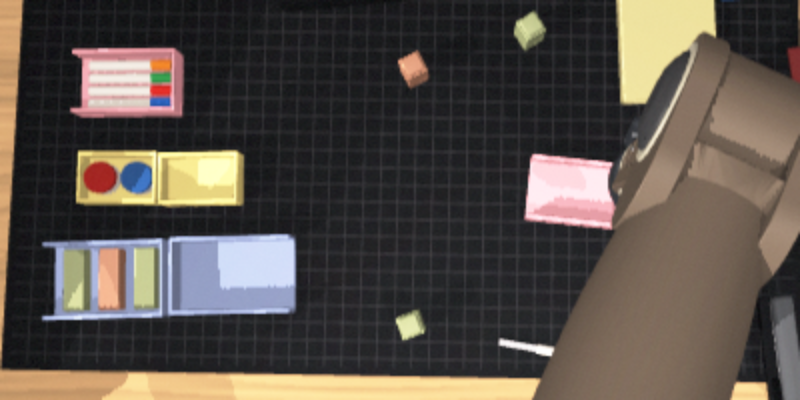

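Call:
{"fn": "step_arm", "kwargs": {"series": [[105,[0.2,-3.9,0],[0,0,0]],[105,[0.2,-3.9,-3],[0,0,0]],[105,[0.2,-3.9,-6],[0,0,0]],[105,[0.2,-3.9,-7.9],[0,0,0]],[105,[0.2,-3.0,-7.9],[0,0,0]]]}}

```text
t: 18.08
tcp_pos: [0.5281, -0.2672, 0.0114]
eef_rot: [-2.297, -2.134, 0.005]
force: [-0.7, -0.1, 0.1]
opening: 0.0502
grip_force: 0.0
```

Call:
{"fn": "step_arm", "kwargs": {"series": [[105,[0.1,0.8,0],[0,0,0]],[105,[0.2,1.8,0],[0,0,0]],[105,[0.3,3,0],[0,0,0]],[105,[0.4,4.2,0],[0,0,0]],[105,[0.5,5.4,0],[0,0,0]]]}}

```text
t: 18.5
tcp_pos: [0.5378, -0.2119, 0.0176]
eef_rot: [2.296, 2.141, 0.002]
force: [0.2, -0.9, 1.4]
opening: 0.0503
grip_force: 0.7
```

Call:
{"fn": "step_arm", "kwargs": {"series": [[105,[0.1,1.2,0],[0,0,0.7]],[105,[0.2,2.4,0],[0,0,1.4]],[105,[0.3,3.6,0],[0,0,2.1]],[105,[0.4,4.8,0],[0,0,2.8]],[105,[0.5,6,0],[0,0,3.5]]]}}

```text
t: 18.92
tcp_pos: [0.5418, -0.1518, 0.016]
eef_rot: [2.23, 2.213, -0.0]
force: [0.0, -1.2, 0.7]
opening: 0.05
grip_force: 0.7
```

```bash
python3 -c "
from h import *
im,d,o=trays(ymax=0.1)
s=env.observe();print(s['tcp_pos'],s['eef_rot'],s['opening'])"
```

```text
medium c [577.8 -65.4] w 4.5 l 83.9 ang -0.8 x [576. 580.] y [-106.  -25.] z 0.038 n 62
[ 0.54173492 -0.14992245  0.01582557] [-2.22710797e+00 -2.21375435e+00 -1.60218044e-03] 0.050383283839657324
```

Call:
{"fn": "step_arm", "kwargs": {"series": [[105,[0,1.2,0],[0,0,0.6]],[105,[0,2.4,0],[0,0,1.2]],[105,[0,3.6,0],[0,0,1.8]],[105,[0,4.8,0],[0,0,2]],[105,[0,6,0],[0,0,2]]]}}

```text
t: 19.38
tcp_pos: [0.5415, -0.0918, 0.0158]
eef_rot: [-2.192, -2.249, 0.0]
force: [0.2, -0.3, 0.5]
opening: 0.0507
grip_force: 0.3
```

Call:
{"fn": "step_arm", "kwargs": {"series": [[105,[0,1.2,0],[0,0,0]],[105,[0,2.4,0],[0,0,0]],[105,[0,3.6,0],[0,0,0]],[105,[0,4.8,0],[0,0,0]],[105,[0,6,0],[0,0,0]]]}}

```text
t: 19.8
tcp_pos: [0.5416, -0.0318, 0.0159]
eef_rot: [-2.193, -2.25, 0.0]
force: [0.3, -1.2, -0.4]
opening: 0.0504
grip_force: 0.3
```

Call:
{"fn": "step_arm", "kwargs": {"series": [[105,[0,1.2,0],[0,0,0]],[105,[0,2.4,0],[0,0,0]],[105,[0,3.6,0],[0,0,0]],[105,[0,4.6,0],[0,0,0]],[105,[0,5.4,0],[0,0,0]]]}}

```text
t: 20.22
tcp_pos: [0.5417, 0.0222, 0.0159]
eef_rot: [-2.192, -2.25, -0.0]
force: [-0.1, -1.0, -0.8]
opening: 0.0504
grip_force: 0.3
```

Call:
{"fn": "step_arm", "kwargs": {"series": [[105,[0,-1,0],[0,0,0]],[105,[0,-2,2],[0,0,0]],[105,[0,-2,6],[0,0,0]],[60,[0,-2,8],[0,0,0]]]}}

```text
t: 20.55
tcp_pos: [0.5424, 0.0001, 0.0989]
eef_rot: [2.193, 2.247, 0.002]
force: [1.4, 0.7, 0.9]
opening: 0.0606
grip_force: 0.0
```

```bash
python3 -c "
from h import *
im,d,o=trays(ymax=0.4)
s=env.observe();print(s['tcp_pos'],s['eef_rot'],s['opening'],s['q'])"
```

```text
large c [545.2 307.1] w 32.8 l 35.3 ang 1.4 x [529. 561.] y [290. 324.] z 0.031 n 191
large c [433.3 272.4] w 86.7 l 254.4 ang 2.8 x [386. 481.] y [157. 393.] z 0.042 n 702
medium c [656.5 324.4] w 72.6 l 118.6 ang 1.5 x [620. 692.] y [265. 382.] z 0.037 n 347
small c [545.7 281.7] w 59.5 l 184.1 ang 0.8 x [516. 576.] y [190. 373.] z 0.034 n 596
small c [427.7 371.3] w 24.7 l 65.3 ang -89.4 x [395. 460.] y [359. 383.] z 0.029 n 289
small c [431.2 291.9] w 24.2 l 65.6 ang -88.0 x [399. 464.] y [280. 304.] z 0.029 n 286
[5.44541982e-01 2.41569626e-04 1.02473410e-01] [2.18994572 2.24448106 0.00858282] 0.06502200576703109 [ 4.91310781e-04  1.86588347e-01 -2.51973015e-01  1.12431058e+00
 -8.78840561e-05  1.54669219e+00]
```

Call:
{"fn": "step_arm", "kwargs": {"series": [[75,[0,2.5,0],[0,0,7]],[75,[0,5,0],[0,0,14]],[75,[0,7.5,0],[0,0,21]],[75,[0,9.5,0],[0,0,28]],[75,[0,9.5,0],[0,0,35]]]}}

```text
t: 21.02
tcp_pos: [0.5418, 0.0984, 0.0958]
eef_rot: [-1.403, -2.811, -0.002]
force: [-0.0, 0.1, 1.0]
opening: 0.0601
grip_force: 0.0
```

Call:
{"fn": "step_arm", "kwargs": {"series": [[75,[0,0,0],[0,0,7]],[75,[0,0,0],[0,0,14]],[75,[0,0,0],[0,0,21]],[75,[0,0,0],[0,0,28]],[75,[0,0,0],[0,0,35]]]}}

```text
t: 21.43
tcp_pos: [0.5418, 0.0955, 0.0957]
eef_rot: [-0.497, -3.102, 0.0]
force: [0.1, 0.8, -0.5]
opening: 0.0608
grip_force: 0.0
```

Call:
{"fn": "step_arm", "kwargs": {"series": [[75,[0,0,-1],[0,0,7]],[75,[0,0,-2],[0,0,14]],[75,[0,0,-3],[0,0,20]],[75,[0,0,-4],[0,0,20]],[75,[0,0,-4],[0,0,20]]]}}

```text
t: 21.85
tcp_pos: [0.5405, 0.0953, 0.0537]
eef_rot: [0.035, -3.138, 0.001]
force: [-0.9, -0.2, -0.5]
opening: 0.0606
grip_force: 0.0
```

```bash
python3 -c "
from h import *
im,d,o=trays(ymax=0.18,ymin=0)
s=env.observe();print(s['tcp_pos'],s['eef_rot'],s['opening'],s['q'])
im,d=cams.grab_frame('scene');
hsv=cv2.cvtColor(im,cv2.COLOR_RGB2HSV);h,S,V=cv2.split(hsv)
P,u,v=world('scene',d,(h>150)&(S>40)&(V>90))
k=(P[:,2]>.025)&(P[:,2]<.045)&(P[:,0]>.48)&(P[:,0]<.6)&(P[:,1]>0)&(P[:,1]<.2)
print(cv2.minAreaRect((P[k,:2]*1000).astype(np.float32)),k.sum())"
```

```text
medium c [564.2  46.7] w 32.5 l 66.1 ang -45.3 x [531. 579.] y [35. 81.] z 0.037 n 72
[0.54082844 0.09547152 0.05468998] [ 3.48153992e-02 -3.13902652e+00  6.59399706e-04] 0.06023601758973831 [ 1.74743158e-01  2.31069166e-01 -3.05842193e-01  1.03629471e+00
 -2.78747959e-05  1.52561811e-01]
((532.7875366210938, 97.3896484375), (99.8167953491211, 130.69723510742188), 1.287304401397705) 458
```

Call:
{"fn": "step_arm", "kwargs": {"series": [[75,[0,-0.1,-2.2],[0,0,0.5]],[75,[0,-0.1,-4.2],[0,0,0.5]],[75,[0.8,-0.1,-4.2],[0,0,0.5]],[75,[1.7,-0.1,-4.2],[0,0,0.5]],[75,[2.5,-0.1,-4.2],[0,0,0.5]]]}}

```text
t: 22.37
tcp_pos: [0.5686, 0.095, 0.0153]
eef_rot: [-0.052, 3.139, 0.0]
force: [-0.2, -0.2, -0.4]
opening: 0.0605
grip_force: 0.0
```

Call:
{"fn": "step_arm", "kwargs": {"series": [[75,[1,0,0],[0,0,0]],[75,[2,0,0],[0,0,0]],[75,[3,0,0],[0,0,0]],[75,[4,0,0],[0,0,0]],[75,[5,0,0],[0,0,0]]]}}

```text
t: 22.78
tcp_pos: [0.618, 0.0949, 0.0142]
eef_rot: [-0.054, 3.141, 0.0]
force: [-2.1, -0.1, 1.1]
opening: 0.0602
grip_force: 0.6
```

Call:
{"fn": "step_arm", "kwargs": {"series": [[75,[1,0,0],[0,0,0]],[75,[2,0,0],[0,0,0]],[75,[3,0,0],[0,0,0]],[75,[4,0,0],[0,0,0]],[75,[4.8,0,0],[0,0,0]]]}}

```text
t: 23.2
tcp_pos: [0.6661, 0.0949, 0.014]
eef_rot: [-0.053, 3.141, 0.0]
force: [-0.7, 0.0, 1.0]
opening: 0.0601
grip_force: 0.6
```

```bash
python3 -c "
from h import *
im,d,o=trays(ymax=0.4,ymin=0)
s=env.observe();print(s['tcp_pos'],s['eef_rot'],s['opening'])"
```

```text
large c [545.4 307. ] w 32.4 l 34.9 ang 2.2 x [529. 561.] y [290. 324.] z 0.031 n 189
large c [430.7 328.1] w 86.8 l 140.3 ang 2.8 x [386. 475.] y [258. 396.] z 0.042 n 397
medium c [656.1 323.9] w 73.6 l 117.9 ang 2.0 x [619. 693.] y [265. 382.] z 0.037 n 344
medium c [626.3  46.3] w 37.3 l 76.5 ang 49.9 x [609. 666.] y [34. 84.] z 0.033 n 43
small c [545.8 319.6] w 59.3 l 108.9 ang -0.2 x [516. 575.] y [267. 373.] z 0.034 n 390
small c [427.6 371.1] w 24.5 l 65.7 ang -86.7 x [395. 460.] y [359. 384.] z 0.029 n 279
small c [431.2 292.2] w 24.0 l 65.6 ang -87.6 x [399. 464.] y [280. 303.] z 0.029 n 275
[0.667397   0.09489887 0.01393874] [-5.31689152e-02  3.13935333e+00  9.29022010e-05] 0.06042254237526216
```

Call:
{"fn": "step_arm", "kwargs": {"series": [[75,[0.8,0,0],[0,0,0]],[75,[1.4,0,0],[0,0,0]],[75,[1.7,0,0],[0,0,0]],[75,[1.7,0,0],[0,0,0]],[75,[0.5,0,0],[0,0,0]]]}}

```text
t: 23.67
tcp_pos: [0.6714, 0.0949, 0.0139]
eef_rot: [-0.053, 3.139, 0.0]
force: [-0.8, 0.0, 1.1]
opening: 0.0604
grip_force: 0.0
```

Call:
{"fn": "step_arm", "kwargs": {"series": [[75,[-1.2,0,0],[0,0,0]],[75,[-1.2,0,3.5],[0,0,0]],[75,[-1.2,0,7.5],[0,0,0]],[75,[-4,-1,8.5],[0,0,-7]],[75,[-6,-4,8.5],[0,0,-14]]]}}

```text
t: 24.08
tcp_pos: [0.6118, 0.0575, 0.1037]
eef_rot: [0.331, 3.116, 0.004]
force: [0.3, -1.5, 0.0]
opening: 0.0605
grip_force: 0.0
```

Call:
{"fn": "step_arm", "kwargs": {"series": [[105,[0,-4,0],[0,0,-7]],[105,[0,-8,0],[0,0,-14]],[105,[0,-11,0],[0,0,-21]],[105,[0,-13,0],[0,0,-28]],[105,[0,-13,0],[0,0,-35]]]}}

```text
t: 24.5
tcp_pos: [0.6094, -0.079, 0.0993]
eef_rot: [1.268, 2.873, -0.002]
force: [0.1, 0.2, -0.2]
opening: 0.0504
grip_force: 0.0
```

```bash
python3 -c "
from h import *
im,d,o=trays(ymax=0.4,ymin=0)
s=env.observe();print(s['tcp_pos'],s['eef_rot'],s['opening'],s['q'])"
```

```text
large c [545.3 307. ] w 32.2 l 36.5 ang 0.1 x [529. 561.] y [290. 324.] z 0.031 n 190
large c [433.8 263.4] w 86.6 l 273.7 ang 2.8 x [386. 481.] y [129. 395.] z 0.042 n 743
medium c [661.3  93.9] w 73.6 l 117.9 ang 2.0 x [623. 698.] y [ 34. 152.] z 0.037 n 200
medium c [656.4 324. ] w 72.6 l 117.9 ang 1.8 x [619. 693.] y [265. 382.] z 0.037 n 346
small c [545.8 281.7] w 59.9 l 184.1 ang 0.9 x [517. 576.] y [190. 372.] z 0.034 n 588
small c [427.7 371.1] w 24.3 l 66.0 ang -86.5 x [395. 460.] y [360. 384.] z 0.029 n 266
small c [431.2 291.9] w 24.4 l 65.8 ang -87.6 x [399. 464.] y [280. 305.] z 0.029 n 289
[ 0.6094175  -0.07738606  0.09919125] [ 1.27480978e+00  2.87064972e+00 -1.27350206e-04] 0.050202226868432585 [-1.26185852e-01  3.21557313e-01 -8.38561040e-02  1.16482166e+00
 -2.53212202e-04  7.09660775e-01]
```

The medium tray is in its lane, but seal_far stands 24 mm behind its closed end. I will use a single finger (14.5 mm thick) in that gap to start it, then switch to two fingers.

Call:
{"fn": "step_arm", "kwargs": {"series": [[75,[1,3,0],[0,0,7]],[75,[2,6,0],[0,0,14]],[75,[3.5,9,0],[0,0,21]],[75,[4.8,12,0],[0,0,28]],[75,[5.4,13.7,0],[0,0,35]]]}}

```text
t: 24.97
tcp_pos: [0.6646, 0.0655, 0.099]
eef_rot: [0.312, 3.125, 0.002]
force: [-0.6, -0.3, 0.3]
opening: 0.0602
grip_force: 0.0
```

Call:
{"fn": "step_arm", "kwargs": {"series": [[75,[0,0,0],[0,0,7]],[75,[0,0,0],[0,0,14]],[75,[0,0,-1.5],[0,0,14.8]],[75,[0,0,-3],[0,0,14.8]],[75,[0,0,-3],[0,0,14.8]]]}}

```text
t: 25.38
tcp_pos: [0.6619, 0.0626, 0.066]
eef_rot: [0.081, -3.136, 0.0]
force: [-1.1, -0.2, -0.3]
opening: 0.0602
grip_force: 0.0
```

```bash
python3 -c "
from h import *
s=env.observe();print(s['tcp_pos'],s['eef_rot'],s['opening'])
im,d=cams.grab_frame('scene');cv2.imwrite('pics/e1.png',cv2.resize(im[140:300,290:510,::-1],None,fx=3.5,fy=3.5))
P,u,v=world('scene',d)
k=(abs(P[:,0]-.672)<.03)&(abs(P[:,1]+.006)<.04)&(P[:,2]>.006)&(P[:,2]<.058)
print(np.percentile(P[k],[2,98],axis=0))"
```

```text
[0.66185994 0.06257643 0.06597753] [ 8.10128937e-02 -3.13621465e+00  3.22166536e-04] 0.06015628882122965
[[ 0.64814389 -0.02278904  0.00681723]
 [ 0.69228152  0.0337909   0.05706888]]
```

View pics/e1.png

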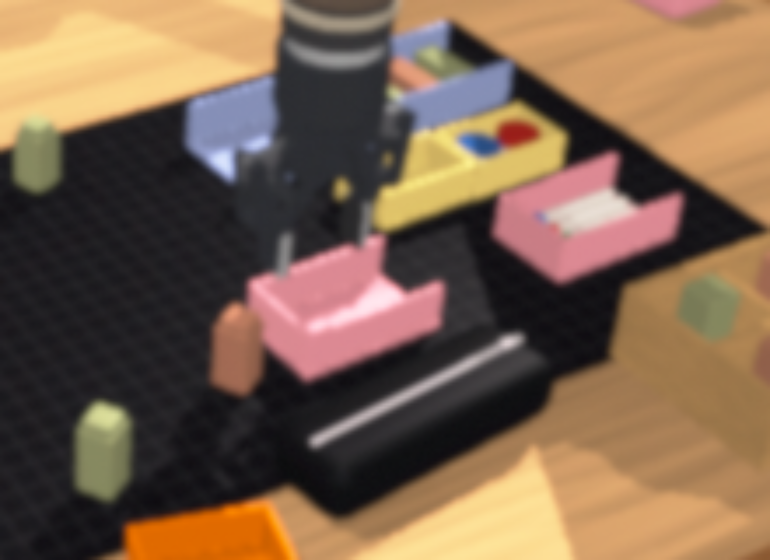

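The seal stone stands too close to the tray's rear corner for a finger to go in safely. I will slide the medium tray back about 50 mm in -x, clear of the seal's lane, push it +y there, then return it to its row.

Call:
{"fn": "step_arm", "kwargs": {"series": [[75,[0,3.1,0],[0,0,0]],[75,[0,3.1,-2.5],[0,0,0]],[75,[0,3.1,-5.3],[0,0,0]],[75,[-0.8,3.1,-5.3],[0,0,0]],[75,[-1.6,3.1,-5.3],[0,0,0]]]}}

```text
t: 25.85
tcp_pos: [0.6461, 0.093, 0.0153]
eef_rot: [0.077, -3.138, 0.001]
force: [-0.4, -0.1, 0.2]
opening: 0.0603
grip_force: 0.0
```

Call:
{"fn": "step_arm", "kwargs": {"series": [[75,[-1,0,0],[0,0,0]],[75,[-2.1,0,0],[0,0,0]],[75,[-3.2,0,0],[0,0,0]],[75,[-4.3,0,0],[0,0,0]],[75,[-5.4,0,0],[0,0,0]]]}}

```text
t: 26.27
tcp_pos: [0.5939, 0.0929, 0.0188]
eef_rot: [-0.076, 3.137, 0.001]
force: [1.6, -0.2, -0.3]
opening: 0.06
grip_force: 0.3
```

Call:
{"fn": "step_arm", "kwargs": {"series": [[75,[0.8,0,0],[0,0,0]],[75,[1.5,0,3],[0,0,0]],[75,[1.5,0,7],[0,0,-3]],[75,[1.5,-3.5,8.5],[0,0,-10]],[75,[1.5,-7,8.5],[0,0,-17]]]}}

```text
t: 26.68
tcp_pos: [0.6127, 0.0236, 0.1085]
eef_rot: [0.391, 3.106, 0.003]
force: [1.2, -0.2, 1.1]
opening: 0.0598
grip_force: 0.0
```

Call:
{"fn": "step_arm", "kwargs": {"series": [[135,[0,-3.5,0],[0,0,-7]],[135,[0,-7,0],[0,0,-14]],[135,[0,-10.5,0],[0,0,-21]],[135,[0,-14,0],[0,0,-28]],[135,[0,-14,0],[0,0,-35]]]}}

```text
t: 27.1
tcp_pos: [0.6095, -0.1232, 0.1033]
eef_rot: [1.323, 2.845, -0.002]
force: [-0.0, 0.4, -0.2]
opening: 0.0406
grip_force: 0.0
```

```bash
python3 -c "
from h import *
im,d,o=trays(ymax=0.4,ymin=0)
s=env.observe();print(s['tcp_pos'],s['eef_rot'],s['opening'])"
```

```text
large c [545.3 306.9] w 33.4 l 33.9 ang -26.7 x [529. 561.] y [291. 323.] z 0.031 n 187
large c [433.8 263. ] w 86.7 l 273.3 ang 2.7 x [386. 481.] y [130. 395.] z 0.042 n 742
medium c [656.8 324.2] w 73.1 l 118.4 ang 1.9 x [619. 693.] y [265. 382.] z 0.036 n 338
medium c [643.1  89.3] w 41.4 l 123.3 ang -16.4 x [609. 648.] y [ 36. 153.] z 0.037 n 123
medium c [577.1  92.3] w 8.4 l 117.8 ang 5.0 x [572. 585.] y [ 34. 150.] z 0.037 n 70
small c [545.8 281.9] w 59.4 l 184.3 ang 0.8 x [516. 576.] y [190. 373.] z 0.034 n 584
small c [427.7 371.7] w 24.0 l 65.4 ang -87.9 x [395. 460.] y [360. 383.] z 0.030 n 288
small c [431.2 292.2] w 24.0 l 65.8 ang -87.3 x [399. 464.] y [280. 305.] z 0.029 n 286
[ 0.60950581 -0.12074438  0.10312998] [1.33002208e+00 2.84264277e+00 5.57667918e-04] 0.040116322976684674
```

Call:
{"fn": "step_arm", "kwargs": {"series": [[177,[0,3,0],[0,0,-7]],[177,[0,6,0],[0,0,-14]],[177,[0,9,0],[0,0,-21]],[177,[0,12,0],[0,0,-28]],[177,[0.1,12.7,0],[0,0,-35]]]}}

```text
t: 27.57
tcp_pos: [0.6101, 0.0142, 0.1028]
eef_rot: [2.106, 2.331, 0.004]
force: [0.0, -0.2, 0.3]
opening: 0.026
grip_force: 0.0
```

Call:
{"fn": "step_arm", "kwargs": {"series": [[177,[0,0,0],[0,0,-3]],[177,[0,0,-3],[0,0,-3]],[177,[0,0,-6],[0,0,-3]],[177,[0,0,-8.9],[0,0,-3]],[177,[0,0.5,-8.9],[0,0,-3]]]}}

```text
t: 27.98
tcp_pos: [0.6067, 0.0152, 0.0078]
eef_rot: [-2.161, -2.274, 0.008]
force: [-1.5, 0.2, -1.0]
opening: 0.0261
grip_force: 0.0
```

Call:
{"fn": "step_arm", "kwargs": {"series": [[177,[0,0.9,0],[0,0,0]],[177,[0,1.8,0],[0,0,0]],[177,[0,2.8,0],[0,0,0]],[177,[0,3.7,0],[0,0,0]],[177,[0,4.4,0],[0,0,0]]]}}

```text
t: 28.4
tcp_pos: [0.6109, 0.0604, 0.0139]
eef_rot: [2.164, 2.274, 0.004]
force: [-0.4, -1.4, 0.8]
opening: 0.0257
grip_force: 0.7
```

```bash
python3 -c "
from h import *
im,d,o=trays(ymax=0.4,ymin=0)
s=env.observe();print(s['tcp_pos'],s['eef_rot'],s['opening'])"
```

```text
large c [545.3 307.2] w 31.9 l 34.7 ang 2.4 x [529. 561.] y [290. 324.] z 0.031 n 189
large c [431.6 309. ] w 86.6 l 185.4 ang 2.7 x [386. 478.] y [222. 397.] z 0.042 n 562
medium c [656.3 323.9] w 72.6 l 119.3 ang 1.5 x [619. 692.] y [265. 383.] z 0.037 n 335
small c [545.6 292.4] w 59.8 l 162.8 ang 0.8 x [516. 576.] y [217. 373.] z 0.034 n 497
small c [427.7 371.9] w 23.3 l 65.5 ang -87.9 x [395. 460.] y [360. 383.] z 0.029 n 275
small c [431.2 292.3] w 24.0 l 65.7 ang -87.4 x [399. 464.] y [280. 305.] z 0.029 n 298
[0.61064332 0.06139645 0.01343212] [2.16422899 2.27578572 0.00386624] 0.025937819216791447
```

Call:
{"fn": "step_arm", "kwargs": {"series": [[177,[0,-0.8,0],[0,0,0]],[177,[0,-1.2,3],[0,0,0]],[177,[0,-1.2,7],[0,0,0]],[75,[0,2,8.5],[0,0,7]],[75,[0,5,8.5],[0,0,14]]]}}

```text
t: 28.87
tcp_pos: [0.6125, 0.108, 0.1025]
eef_rot: [1.868, 2.519, 0.009]
force: [0.6, 0.4, 0.2]
opening: 0.0491
grip_force: 0.0
```

Call:
{"fn": "step_arm", "kwargs": {"series": [[75,[0,1,0],[0,0,7]],[75,[0,1.8,0],[0,0,14]],[75,[0,1.8,0],[0,0,21]],[75,[0,1.8,0],[0,0,28]],[75,[0,1.8,0],[0,0,35]]]}}

```text
t: 29.28
tcp_pos: [0.6097, 0.1264, 0.097]
eef_rot: [-1.02, -2.971, 0.0]
force: [-0.5, -0.2, -0.4]
opening: 0.06
grip_force: 0.0
```

Call:
{"fn": "step_arm", "kwargs": {"series": [[75,[0,0,0],[0,0,7]],[75,[0,0,0],[0,0,14]],[75,[0,0,0],[0,0,21]],[75,[0,0,0],[0,0,28]],[75,[0,0,-3],[0,0,35]]]}}

```text
t: 29.7
tcp_pos: [0.6134, 0.1268, 0.0725]
eef_rot: [0.08, 3.131, 0.003]
force: [1.8, 0.5, 0.6]
opening: 0.0601
grip_force: 0.0
```

Call:
{"fn": "step_arm", "kwargs": {"series": [[75,[0,0,-1],[0,0,6]],[75,[0,0,-1],[0,0,6]]]}}

```text
t: 29.87
tcp_pos: [0.6078, 0.1257, 0.054]
eef_rot: [0.079, -3.136, 0.001]
force: [-1.2, -0.3, -0.4]
opening: 0.0599
grip_force: 0.0
```

```bash
python3 -c "
from h import *
im,d,o=trays(ymax=0.4,ymin=0)
s=env.observe();print(s['tcp_pos'],s['eef_rot'],s['opening'])"
```

```text
large c [467.1 359. ] w 8.6 l 81.7 ang 1.2 x [462. 472.] y [320. 399.] z 0.042 n 81
large c [388.  355.2] w 4.1 l 86.8 ang 2.6 x [386. 392.] y [313. 396.] z 0.043 n 73
medium c [582.3 104.4] w 34.1 l 84.7 ang 26.4 x [576. 615.] y [ 72. 149.] z 0.036 n 52
small c [545.4 348.1] w 50.7 l 59.4 ang 88.1 x [517. 574.] y [324. 373.] z 0.034 n 165
small c [427.6 371.7] w 23.4 l 65.6 ang -87.0 x [395. 460.] y [360. 384.] z 0.029 n 265
[0.60862551 0.12597203 0.05566311] [ 7.13796982e-02 -3.13775955e+00  9.81535418e-04] 0.06030364826954434
```

Call:
{"fn": "step_arm", "kwargs": {"series": [[75,[0,0.4,-2.2],[0,0,-0.6]],[75,[0,0.4,-4.2],[0,0,-0.6]],[75,[0.8,0.4,-4.2],[0,0,-0.6]],[75,[1.6,0.4,-4.2],[0,0,-0.6]],[75,[2.4,0.4,-4.2],[0,0,-0.6]]]}}

```text
t: 30.33
tcp_pos: [0.6356, 0.1308, 0.0168]
eef_rot: [-0.057, 3.139, 0.0]
force: [-1.3, 0.2, 1.1]
opening: 0.0603
grip_force: 0.0
```

Call:
{"fn": "step_arm", "kwargs": {"series": [[75,[1.1,0,0],[0,0,0]],[75,[2.2,0,0],[0,0,0]],[75,[3.3,0,0],[0,0,0]],[75,[4.2,0,0],[0,0,0]],[75,[4.8,0,0],[0,0,0]]]}}

```text
t: 30.75
tcp_pos: [0.6843, 0.1309, 0.0169]
eef_rot: [-0.057, 3.138, 0.001]
force: [-1.5, -0.3, 1.5]
opening: 0.0607
grip_force: 0.7
```

Call:
{"fn": "step_arm", "kwargs": {"series": [[75,[0.3,0,0],[0,0,0]],[75,[0.5,0,0],[0,0,0]],[75,[0.5,0,0],[0,0,0]]]}}

```text
t: 31.0
tcp_pos: [0.6874, 0.1309, 0.0155]
eef_rot: [-0.059, 3.14, 0.0]
force: [0.4, -1.1, -0.1]
opening: 0.0601
grip_force: 0.0
```

Call:
{"fn": "step_arm", "kwargs": {"series": [[75,[-1,0,0],[0,0,0]],[75,[-2,0,3.5],[0,0,0]],[75,[-3,0,7.5],[0,0,0]],[75,[-5,-3,8.5],[0,0,-7]],[75,[-6,-6,8.5],[0,0,-14]]]}}

```text
t: 31.42
tcp_pos: [0.6276, 0.072, 0.1049]
eef_rot: [0.327, 3.117, 0.003]
force: [1.3, -1.2, 0.5]
opening: 0.0602
grip_force: 0.0
```

Call:
{"fn": "step_arm", "kwargs": {"series": [[105,[0,-4,0],[0,0,-7]],[105,[0,-8,0],[0,0,-14]],[105,[0,-11,0],[0,0,-21]],[105,[0,-13,0],[0,0,-28]],[105,[0,-13,0],[0,0,-35]]]}}

```text
t: 31.83
tcp_pos: [0.6263, -0.0631, 0.1004]
eef_rot: [1.263, 2.875, -0.002]
force: [0.3, 0.7, -0.4]
opening: 0.0504
grip_force: 0.0
```

```bash
python3 -c "
from h import *
im,d,o=trays(ymax=0.4,ymin=0)
s=env.observe();print(s['tcp_pos'],s['eef_rot'],s['opening'])"
```

```text
large c [545.3 305.9] w 32.9 l 34.9 ang -17.1 x [529. 561.] y [289. 324.] z 0.030 n 190
large c [433.8 263.4] w 86.6 l 273.9 ang 2.8 x [387. 481.] y [129. 394.] z 0.042 n 736
medium c [666.3 132. ] w 73.3 l 117.3 ang 2.3 x [628. 702.] y [ 73. 190.] z 0.037 n 242
medium c [656.7 324.2] w 73.4 l 119.0 ang 1.4 x [619. 692.] y [265. 383.] z 0.037 n 350
small c [545.6 282.1] w 59.6 l 185.0 ang 0.8 x [516. 576.] y [190. 373.] z 0.034 n 588
small c [427.7 371.5] w 23.7 l 65.6 ang -87.0 x [395. 460.] y [360. 384.] z 0.029 n 278
small c [431.3 292.3] w 24.3 l 65.7 ang -88.0 x [399. 464.] y [280. 305.] z 0.029 n 289
[ 0.62639893 -0.06145399  0.10032389] [ 1.26996939e+00  2.87269946e+00 -1.36446458e-04] 0.05019398994065772
```

Call:
{"fn": "step_arm", "kwargs": {"series": [[105,[1,3,0],[0,0,-7]],[105,[2,6,0],[0,0,-14]],[105,[3,9,0],[0,0,-21]],[105,[4.2,10.8,0],[0,0,-28]],[105,[4.2,10.9,0],[0,0,-35]]]}}

```text
t: 32.3
tcp_pos: [0.67, 0.0543, 0.0999]
eef_rot: [2.056, 2.375, 0.003]
force: [-0.4, -0.7, 1.0]
opening: 0.0503
grip_force: 0.0
```

Call:
{"fn": "step_arm", "kwargs": {"series": [[105,[0,0,0],[0,0,-5]],[105,[0,0,-2.5],[0,0,-5]],[105,[0,0,-5],[0,0,-5]],[105,[0,0,-7.3],[0,0,-5]],[105,[0,0,-8.5],[0,0,-5]]]}}

```text
t: 32.72
tcp_pos: [0.6669, 0.0506, 0.0121]
eef_rot: [-2.154, -2.284, 0.004]
force: [-0.3, 0.9, -0.7]
opening: 0.0502
grip_force: 0.0
```

Call:
{"fn": "step_arm", "kwargs": {"series": [[105,[0,0.8,0],[0,0,0]],[105,[0,1.6,0],[0,0,0]],[105,[-0.1,2.5,0],[0,0,0]],[105,[-0.2,3.5,0],[0,0,0]],[105,[-0.3,4.5,0],[0,0,0]]]}}

```text
t: 33.13
tcp_pos: [0.6667, 0.0963, 0.0167]
eef_rot: [2.157, 2.281, 0.003]
force: [0.2, -1.2, 1.1]
opening: 0.0502
grip_force: 0.7
```

Call:
{"fn": "step_arm", "kwargs": {"series": [[105,[-0.1,0.9,0],[0,0,0]],[105,[-0.2,1.7,0],[0,0,-0.5]],[105,[-0.2,2.0,0],[0,0,-0.5]],[105,[-0.2,2.0,0],[0,0,-0.5]]]}}

```text
t: 33.47
tcp_pos: [0.6636, 0.1162, 0.0152]
eef_rot: [-2.168, -2.274, -0.001]
force: [-0.0, -0.9, 0.0]
opening: 0.0504
grip_force: 0.0
```

```bash
python3 -c "
from h import *
im,d,o=trays(ymax=0.4,ymin=0)
s=env.observe();print(s['tcp_pos'],s['eef_rot'],s['opening'])"
```

```text
large c [545.4 309.4] w 31.9 l 32.3 ang 88.2 x [529. 561.] y [294. 325.] z 0.031 n 172
large c [468.  343.8] w 8.9 l 112.2 ang 2.8 x [462. 475.] y [291. 398.] z 0.041 n 121
large c [388.7 340.4] w 4.0 l 117.8 ang 2.7 x [386. 392.] y [283. 397.] z 0.043 n 95
medium c [690.1 342.5] w 5.4 l 83.7 ang 1.2 x [687. 692.] y [301. 382.] z 0.037 n 109
medium c [621.1 336.8] w 3.7 l 90.8 ang 2.4 x [619. 623.] y [292. 381.] z 0.037 n 83
small c [545.8 333.6] w 58.0 l 83.2 ang 1.1 x [517. 575.] y [294. 374.] z 0.034 n 224
small c [427.7 371.9] w 23.5 l 65.3 ang -88.7 x [395. 460.] y [360. 383.] z 0.029 n 283
small c [431.2 294.7] w 18.0 l 65.2 ang -89.1 x [399. 464.] y [286. 303.] z 0.029 n 190
[0.6635781  0.11556654 0.01492155] [-2.16807165e+00 -2.27313494e+00 -2.46943612e-04] 0.05035368574082086
```

Call:
{"fn": "step_arm", "kwargs": {"series": [[105,[0,-0.9,0],[0,0,0]],[105,[0,-1.2,3],[0,0,0]],[105,[0,-1.2,7],[0,0,0]],[105,[-1,-5,8.5],[0,0,0]],[105,[-2,-9,8.5],[0,0,0]]]}}

```text
t: 33.93
tcp_pos: [0.6464, 0.0249, 0.1049]
eef_rot: [2.162, 2.272, 0.009]
force: [1.2, -1.0, -0.1]
opening: 0.0505
grip_force: 0.0
```

Call:
{"fn": "step_arm", "kwargs": {"series": [[105,[0,-4,0],[0,0,0]],[105,[0,-8,0],[0,0,0]],[105,[0,-8,0],[0,0,0]]]}}

```text
t: 34.18
tcp_pos: [0.643, -0.0626, 0.1001]
eef_rot: [2.176, 2.263, -0.003]
force: [-0.9, 1.3, -0.6]
opening: 0.05
grip_force: 0.0
```

```bash
python3 -c "
from h import *
im,d,o=trays(ymax=0.4,ymin=0)
s=env.observe();print(s['tcp_pos'],s['eef_rot'],s['opening'])"
```

```text
large c [545.2 306.6] w 33.3 l 34.2 ang -25.3 x [529. 561.] y [290. 323.] z 0.031 n 190
large c [433.8 263. ] w 86.6 l 273.6 ang 2.8 x [386. 481.] y [129. 395.] z 0.042 n 743
medium c [662.  187.1] w 73.6 l 117.7 ang 2.5 x [624. 699.] y [127. 244.] z 0.037 n 294
medium c [656.5 324.3] w 72.7 l 118.7 ang 1.6 x [620. 692.] y [265. 382.] z 0.037 n 349
small c [545.9 282. ] w 59.5 l 185.1 ang 0.8 x [517. 576.] y [190. 373.] z 0.034 n 588
small c [427.7 371.7] w 23.8 l 65.6 ang -87.9 x [395. 460.] y [359. 384.] z 0.029 n 283
small c [431.3 292.1] w 24.1 l 65.7 ang -87.6 x [399. 464.] y [280. 305.] z 0.029 n 294
[ 0.64314971 -0.05983325  0.09994674] [ 2.17634061e+00  2.26520762e+00 -6.44171669e-04] 0.05018414214791567
```

Call:
{"fn": "step_arm", "kwargs": {"series": [[105,[0.5,4,0],[0,0,0]],[105,[1,8,0],[0,0,0]],[105,[1.5,12,0],[0,0,0]],[105,[2.1,16,0],[0,0,0]],[105,[2.1,16.3,0],[0,0,0]]]}}

```text
t: 34.65
tcp_pos: [0.6649, 0.1144, 0.0994]
eef_rot: [-2.161, -2.278, -0.003]
force: [-0.1, 0.1, 0.5]
opening: 0.0504
grip_force: 0.0
```

Call:
{"fn": "step_arm", "kwargs": {"series": [[105,[0,0,0],[0,0,0]],[105,[0,0,-2.5],[0,0,0]],[105,[0,0,-5],[0,0,0]],[105,[0,0,-7.3],[0,0,0]],[105,[0,0,-8.5],[0,0,0]]]}}

```text
t: 35.07
tcp_pos: [0.6628, 0.1063, 0.0118]
eef_rot: [-2.169, -2.269, 0.005]
force: [-0.3, 0.3, -0.6]
opening: 0.0503
grip_force: 0.0
```

```bash
python3 -c "
from h import *
s=env.observe();print(s['tcp_pos'],s['eef_rot'],s['opening'])"
```

```text
[0.66281304 0.10626274 0.01179229] [-2.16916671 -2.26932259  0.00547691] 0.05028432012941562
```

Call:
{"fn": "step_arm", "kwargs": {"series": [[105,[0,0.8,0],[0,0,0]],[105,[-0.1,1.4,0],[0,0,-0.3]],[105,[-0.2,1.9,0],[0,0,-0.6]],[105,[-0.2,2.4,0],[0,0,-0.6]],[105,[-0.2,2.4,0],[0,0,-0.6]]]}}

```text
t: 35.48
tcp_pos: [0.6636, 0.1333, 0.0166]
eef_rot: [2.179, 2.261, 0.004]
force: [-0.4, -0.1, 0.4]
opening: 0.0504
grip_force: 0.0
```

Call:
{"fn": "step_arm", "kwargs": {"series": [[105,[0,-0.9,0],[0,0,0]],[105,[0,-1.2,3],[0,0,0]],[105,[0,-1.2,7],[0,0,0]],[105,[-1,-5,8.5],[0,0,0]],[105,[-2,-9,8.5],[0,0,0]]]}}

```text
t: 35.9
tcp_pos: [0.6457, 0.0425, 0.1057]
eef_rot: [2.172, 2.261, 0.011]
force: [0.9, -1.2, 1.0]
opening: 0.05
grip_force: 0.0
```

Call:
{"fn": "step_arm", "kwargs": {"series": [[105,[0,-4,0],[0,0,0]],[105,[0,-8,0],[0,0,0]],[105,[0,-10,0],[0,0,0]],[105,[0,-10,0],[0,0,0]]]}}

```text
t: 36.23
tcp_pos: [0.6425, -0.0632, 0.1008]
eef_rot: [2.186, 2.254, -0.0]
force: [-0.3, 0.5, -0.4]
opening: 0.0506
grip_force: 0.0
```

```bash
python3 -c "
from h import *
im,d,o=trays(ymax=0.42,ymin=0)
s=env.observe();print(s['tcp_pos'],s['eef_rot'],s['opening'])
P,u,v=world('top',d)
for nm,(c0,r0) in dict(near=(296,263),far=(296,134),right=(354,115)).items():
    k=(abs(u-c0)<15)&(abs(v-r0)<15)&(P[:,2]>.045)&(P[:,2]<.065); print(nm,k.sum(),P[k].min(0) if k.any() else 0,P[k].max(0) if k.any() else 0)
cv2.imwrite('pics/f1.png',cv2.resize(im[100:300,90:490,::-1],None,fx=2,fy=2))"
```

```text
large c [545.3 306.8] w 32.1 l 34.8 ang -0.7 x [529. 561.] y [290. 324.] z 0.031 n 189
large c [433.7 263.6] w 86.7 l 275.4 ang 2.8 x [386. 481.] y [130. 397.] z 0.042 n 751
medium c [659.6 263.9] w 75.6 l 238.9 ang 3.1 x [620. 699.] y [145. 381.] z 0.037 n 639
small c [545.7 281.6] w 59.9 l 184.5 ang 0.9 x [516. 576.] y [190. 373.] z 0.034 n 589
small c [427.7 371.5] w 23.3 l 66.0 ang -86.9 x [395. 460.] y [360. 383.] z 0.029 n 283
small c [431.3 292.1] w 24.4 l 66.3 ang -86.5 x [399. 464.] y [280. 305.] z 0.029 n 294
[ 0.64261348 -0.06099314  0.10060997] [2.18518085e+00 2.25592203e+00 8.73625448e-04] 0.05033960312490132
near 0 0 0
far 0 0 0
right 60 [ 0.7079142  -0.15508784  0.0466896 ] [ 0.73452345 -0.13855084  0.06283648]
```

View pics/f1.png

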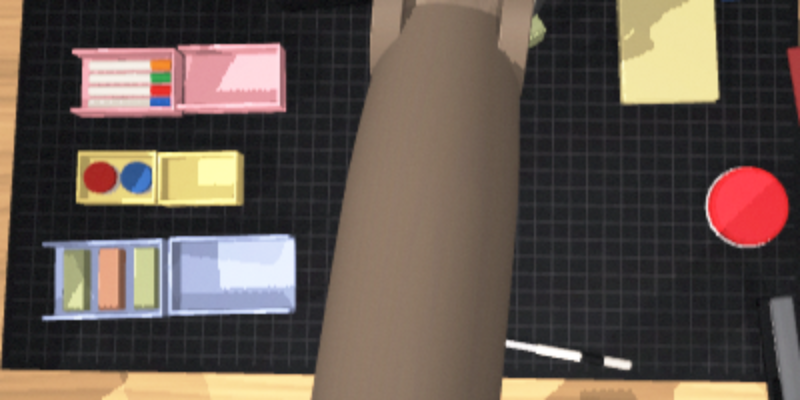

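```bash
python3 -c "
from h import *
im,d,o=trays(show=False)
for n,c,w,l,a,Q in o:
    if n=='medium' and l>200:
        for lo,hi in [(0,.255),(.275,.5)]:
            q=Q[(Q[:,1]>lo)&(Q[:,1]<hi)]; 
            for s in (0,1):
                mid=.66; e=q[(q[:,0]>mid)==bool(s)]; e=e[abs(e[:,0]-mid)>.028]
                f=np.polyfit(e[:,1],e[:,0],1); print(lo,s,'x at y=.262: %.1f slope deg %.2f'%(np.polyval(f,.262)*1e3,-np.degrees(f[0])))
"
```

```text
0 0 x at y=.262: 626.5 slope deg 2.15
0 1 x at y=.262: 695.4 slope deg 0.69
0.275 0 x at y=.262: 623.5 slope deg 1.69
0.275 1 x at y=.262: 690.7 slope deg 0.58
```

The rows are butted up with 3–5 mm gaps. The medium tray sits about 4 mm to +x of its row, so I will give it a light sideways nudge.

Call:
{"fn": "step_arm", "kwargs": {"series": [[75,[0.4,4,0],[0,0,7]],[75,[0.8,8,0],[0,0,14]],[75,[1.2,12,0],[0,0,21]],[75,[1.5,16,0],[0,0,28]],[75,[1.5,20,0],[0,0,35]]]}}

```text
t: 36.75
tcp_pos: [0.6576, 0.1452, 0.1002]
eef_rot: [1.389, 2.817, 0.001]
force: [0.3, -0.7, 0.1]
opening: 0.0603
grip_force: 0.0
```

Call:
{"fn": "step_arm", "kwargs": {"series": [[75,[0,4,0],[0,0,7]],[75,[0,6.4,0],[0,0,14]],[75,[0,6.4,0],[0,0,21]],[75,[0,6.4,0],[0,0,28]],[75,[0,6.4,0],[0,0,35]]]}}

```text
t: 37.17
tcp_pos: [0.6569, 0.2087, 0.0999]
eef_rot: [-0.474, -3.105, -0.0]
force: [0.3, 0.1, -0.1]
opening: 0.0599
grip_force: 0.0
```

Call:
{"fn": "step_arm", "kwargs": {"series": [[75,[0,0,0],[0,0,7]],[75,[0,0,0],[0,0,14]],[75,[0,0,-2],[0,0,20]],[75,[0,0,-4],[0,0,20]],[75,[0,0,-4],[0,0,20]]]}}

```text
t: 37.58
tcp_pos: [0.655, 0.2069, 0.056]
eef_rot: [0.06, -3.135, 0.002]
force: [0.1, -0.7, -1.0]
opening: 0.0604
grip_force: 0.0
```

```bash
python3 -c "
from h import *
s=env.observe();print(s['tcp_pos'],s['eef_rot'],s['opening'])"
```

```text
[0.65503961 0.20685189 0.05599332] [ 5.96254671e-02 -3.13535736e+00  2.10765240e-03] 0.06037978430622729
```

Call:
{"fn": "step_arm", "kwargs": {"series": [[75,[0,-0.3,-2.2],[0,0,0]],[75,[0,-0.3,-4.2],[0,0,0]],[75,[-0.6,-0.3,-4.2],[0,0,0]],[75,[-1.2,-0.3,-4.2],[0,0,0]],[75,[-1.6,-0.3,-4.2],[0,0,0]]]}}

```text
t: 38.0
tcp_pos: [0.6412, 0.2036, 0.0194]
eef_rot: [-0.058, 3.14, 0.001]
force: [0.5, -0.0, -0.3]
opening: 0.0604
grip_force: 0.3
```

Call:
{"fn": "step_arm", "kwargs": {"series": [[75,[0,0,0],[0,0,0]],[75,[0.8,0,0],[0,0,0]],[75,[1.2,0,3],[0,0,0]],[75,[1.2,0,7],[0,0,0]],[75,[1,-4,8.5],[0,0,-7]]]}}

```text
t: 38.42
tcp_pos: [0.6549, 0.1693, 0.1085]
eef_rot: [0.127, 3.131, 0.007]
force: [1.9, -0.8, 0.8]
opening: 0.0603
grip_force: 0.0
```

Call:
{"fn": "step_arm", "kwargs": {"series": [[75,[-1,-4,0],[0,0,-7]],[75,[-2,-8,0],[0,0,-14]],[75,[-2,-12,0],[0,0,-21]],[75,[-2,-16,0],[0,0,-28]],[75,[-2,-20,0],[0,0,-35]]]}}

```text
t: 38.83
tcp_pos: [0.6326, -0.0381, 0.1042]
eef_rot: [1.081, 2.947, 0.001]
force: [1.2, 0.8, -0.9]
opening: 0.0602
grip_force: 0.0
```

Call:
{"fn": "step_arm", "kwargs": {"series": [[75,[-2,-4,1],[0,0,0]],[75,[-4,-7,2],[0,0,0]],[75,[-6,-10,3],[0,0,0]],[75,[-8,-13,4],[0,0,0]],[75,[-8,-13,4],[0,0,0]]]}}

```text
t: 39.25
tcp_pos: [0.5505, -0.1713, 0.1463]
eef_rot: [1.08, 2.945, -0.003]
force: [0.9, 0.7, -0.2]
opening: 0.0602
grip_force: 0.0
```

```bash
cat > m.py <<'E'
from h import *
im,d,o=trays()
for n,c,w,l,a,Q in o:
    if n=='medium' and l>200:
        for lo,hi in [(0,.255),(.275,.5)]:
            q=Q[(Q[:,1]>lo)&(Q[:,1]<hi)]
            for s in (0,1):
                e=q[(q[:,0]>.66)==bool(s)]; e=e[abs(e[:,0]-.66)>.028]
                f=np.polyfit(e[:,1],e[:,0],1); print(lo,s,'%.1f %.2f'%(np.polyval(f,.262)*1e3,-np.degrees(f[0])))
cv2.imwrite('pics/g1.png',cv2.resize(im[60:300,90:490,::-1],None,fx=2,fy=2))
P,u,v=world('top',d)
for nm,(c0,r0) in dict(near=(296,263),far=(296,134),right=(354,115)).items():
    k=(abs(u-c0)<15)&(abs(v-r0)<15)&(P[:,2]>.045)&(P[:,2]<.065); print(nm,k.sum(),P[k].min(0) if k.any() else 0,P[k].max(0) if k.any() else 0)
E
python3 m.py
```

```text
large c [544.8 306. ] w 33.6 l 33.8 ang 59.3 x [529. 561.] y [290. 324.] z 0.031 n 188
large c [433.7 264. ] w 86.4 l 275.3 ang 2.8 x [386. 481.] y [130. 398.] z 0.042 n 758
medium c [659.4 264. ] w 74.5 l 238.8 ang 2.2 x [620. 699.] y [145. 381.] z 0.037 n 601
small c [545.6 281.9] w 59.7 l 184.3 ang 0.9 x [517. 576.] y [191. 372.] z 0.034 n 585
small c [427.7 371.4] w 23.7 l 66.0 ang -86.4 x [395. 460.] y [359. 384.] z 0.029 n 275
small c [431.3 292.4] w 23.6 l 66.0 ang -87.3 x [399. 464.] y [280. 304.] z 0.029 n 294
0 0 625.8 1.17
0 1 692.9 1.65
0.275 0 623.7 1.85
0.275 1 690.8 0.66
near 139 [ 0.37105418 -0.0233451   0.04629947] [0.39969593 0.00559652 0.0613976 ]
far 134 [ 0.65970076 -0.02218006  0.04624411] [0.69246284 0.00992282 0.06276994]
right 135 [ 0.70727114 -0.15488949  0.04575363] [ 0.74023722 -0.12314607  0.06299597]
```

```bash
python3 -c "
from workcell import env
print(env.hand_in())"
```

```text
the job is handed in; nothing more can be done
None
```

The three trays are pulled apart, and each lies flat and in line with the filled tray of its size, with gaps of about 2–5 mm (the medium is about 2 mm off its row's line); the seal stones and filled trays have not moved, and the job was handed in at about 39 s.

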